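Refit the guard rail of a white gloss shelf

TASK

Put the guard rail back along the front of the white shelf. Take the loose brass-coloured post from the cardboard fittings tray, feel for its blind hole in the board with a light touch, press it straight down without forcing it until its collar sits flat on the board with its slot in line with the fitted post's, then lay the square bar in the slots of both posts and let go. Leave everything else on the shelf as it stands.

Things in the scene. Friction and masses are not known exactly. Their poses are not given: they have to be found in the camera images.
- shelf: White gloss chipboard shelf (all sizes in mm): 520 long (y) x 300 deep (x). Origin: centre of its underside; x points to its back, the robot side is -x. Upper face of its 28 thick board: 50 above the origin; end cheeks stand 16 above the board. Behind stand a fixed clear acrylic cabinet with sliding doors (160 high, its front about 140 behind the line of the posts), a dice tower and a pot.
- hole_mark (a point): On the board's upper face where the drawing puts the loose post's hole, 25 behind the front edge, 180 along y from the fitted post. Drilled by hand: the true centre is up to 4 off in x and up to 4 in y, never the same. Blind, upright, sharp-edged, 13 wide. The spigot enters about 4 freely, then a tight sleeve resists with about 8 N to full depth. Over 70 N dents the gloss. Axes as the shelf's.
- fitted_slot (a point): Middle of the slot floor of the post already fixed to the shelf, 46 above the board. This post is the twin of the loose one. Its slot runs along the shelf's y. Axes as the shelf's.
- rail_place (a point): Where the centre of the bar belongs: midway between the two posts, 52 above the board (6 above the slot floors). Axes as the shelf's; the bar runs along y.
- tray: Brown cardboard fittings tray, 170 (x) x 240 (y), fixed; origin: centre of its underside. Floor 6 high, rim 14. A block 30 high (x -60 to -10, y -80 to 80) has two 18 wide holes; the loose post stands in the one at y -50, its collar on the block. At x 45 the bar lies on two supports (26 high, with 5 high lips beside the bar) at y -70 and 70; between them it is clear down to the floor.
- post_head (a point): Centre of the solid part of the loose post's head, where to grip it: 18 wide along y, 24 along x, 16 high; 38 above the collar's underside, 54 above the spigot's end. Brass-coloured post, about 90 g, upright in the tray. From below: plain flat-ended spigot 12 wide, 16 long; collar 34 wide, 4 thick; stem 14 wide, 26 high; head with a slot along y, open above; its top is 20 above this point.
- post_collar (a point): The loose post's axis at the underside of its collar (the face that sits on the board), where the spigot begins. Axes as the post's.
- post_slot (a point): Middle of the floor of the loose post's slot, 46 above the underside of the collar. The slot runs along the post's y, 15 wide, 12 deep, between two cheeks. Axes as the post's.
- rail_center (a point): Centre of the square brass-coloured bar (the rail), 220 long (y) x 10 wide (x) x 12 high (z), about 70 g, lying level in the tray, its underside 26 above the table.
- egg_cup: White ceramic egg cup, 47 wide, 58 high, on the shelf's board; origin: centre of its foot. To be left alone.
- die_center (a point): Centre of a brass-coloured die, 25 mm cube, on the shelf's board. To be left alone.
- dice_tower: Black plastic dice tower with its catch tray, 150 (x) x 80 (y), 160 high, on the shelf's board; origin: centre of its underside. To be left alone.
- bamboo_pot: Bamboo pot with pencils, 75 wide, 90 high (pencils to 165), on the shelf's board; origin: centre of its underside. To be left alone.
There are look-alikes about, which are no part of the job. There is more than one size of the part that bears post_head; the job needs the middle-sized.

How it is judged:
By the outcome, as a careful person would: the job done as asked, in the order asked, and still so for the second after the job is handed in, with the robot touching nothing.
It also fails if it takes over 72 s, if anything falls off the work surface, if the arm or the gripper's body presses on something with over 40 N, if the wrist force passes 120 N, or if a joint passes its speed limit or range.

ROBOT

A 7-joint arm with a two-finger parallel gripper is mounted at the origin on the work surface. World frame = base frame: x ahead of the robot, y to its left, z up, the work surface at z = 0. Lengths are in m, angles in rad, forces in N, time in s.
With the tool pointing down it reaches from about 0.4 to 0.875 m from the base axis. Payload 19.3 kg.
Tool frame: the origin (TCP) lies on the centre line of the jaws, within the pads' length; the fingertips stand 8 mm ahead of it and the grasp point (between the pads) lies 11 mm behind it (bot.tip_extent is the distance from the TCP to the fingertips, in m); x points along the fingers, y is the direction in which the jaws open and shut, and the axes are right-handed (so a half turn about x gives the same grasp; the last joint's range is limited). The gripper opens to 85 mm and grips with 20 to 120 N. Pads are 22 mm wide; open, the fingers measure 114 mm over their backs; the gripper's body (76 mm by 85 mm) begins 54 mm behind the grasp point. The pads swing forward as they close: fully open they stand 13 mm farther back than shut.
Start: joints at [-1.321, 0.521, -0.036, 1.599, 0.021, 1.021, -0.113], TCP at [0.197, 0.593, 0.239] pointing down, gripper open.
Joint ranges: [-2.91, 2.91], [-0.3, 2.13], [-1.5, 1.42], [0.17, 2.43], [-1.26, 4.41], [0.16, 1.93], [-2.52, 2.52]. Speed limits (rad/s): [1.89, 1.89, 2.39, 2.39, 3.01, 3.01, 3.01].

INTERFACE

Orientations are given as [roll, pitch, yaw] about the fixed x, y, z axes, in that order (R = Rz(yaw) Ry(pitch) Rx(roll)).
In Python, from workcell import sensors, imaging, order, bot gives the robot as it stands.
- The arm moves only by the tool arm_command, never from a script. Its argument "commands" is a list of rows, each an object of numbers: "dx", "dy", "dz": the shift along the tool's x, y, z in cm; "twist": the turn about the tool's x in rad. A call has 1 to 12 rows; each row is the pose to reach, as a shift and turn from the pose measured when the call began, along the tool's axes at that moment; what a row does not reach only later rows make up. A row lasts 1/12 s, in which the tool goes at most 41.7 mm and 7.16 degrees, less where a joint would pass 70% of its speed; a pose out of reach is approached as far as the arm can. A call with a gripper value outside its range is refused whole. "grip" is the closure, from -1 (fully open) to 1 (shut), set as the call begins (left out, the last holds). The fingers move at their own pace and stop on an object; "squeeze" is the grip in N (left out, the last holds). Time passes only in rows, so rows that repeat a pose let the fingers close. It gives the time, the measured TCP pose, the force and the opening at its end, in the units of the state.
- sensors.observe(): the state, without advancing time (a new reading comes with each control period).
- imaging.grab_frame(name): name is "side" or "top"; returns the picture (420x560x3 uint8, red, green, blue); there is no depth.
- imaging.camera_info(name): a dict with "fx", "fy", "cx", "cy" (pixels), "origin" and "attitude" of the camera in the world. Camera axes: x right, y down, z forward; pixel columns grow to the right and rows downward; lengths in m; the calibration is good to about 2 mm. A picture is of the moment at which its call begins. camera_info takes no time and is no camera call.
- order.job_done(): hands the job in, once; it reports no verdict.
The state is a dict: "clock": time; "qpos": joint angles; "qd": joint speeds; "joint_efforts": joint torques, N m; "position": TCP position; "tool_rot": TCP orientation; "force": force on the tool from outside, world axes, zero at the start; "moment": the same for the moment, N m; "grip_width": finger opening in m.
Only numpy, scipy, OpenCV 4.12 (cv2) and the standard library are available. Lean on these libraries where they do the work, as an engineer would, in place of code of your own. Each camera call takes 0.05 s, during which the arm holds its last target.

## Working session

There is one attempt and no reset: what is moved stays moved. The work goes in short steps, Python scripts to look and compute and a tool call to move; the robot and the scene stay as the last step left them, time stands still between calls to the robot, and variables do not carry over. Pictures are saved under pics/ and viewed, and the job is handed in when it is done.

Besides the shell and the picture viewer there is one more tool, called after "Emit:" as name(argument=value, ...), one argument or row to a line, values as JSON. arm_command: Moves the arm, as the interface text tells. Its arguments: {"type":"object","properties":{"commands":{"type":"array"},"grip":{"type":"number"},"squeeze":{"type":"number"}},"required":["commands"]}

```bash
mkdir -p pics; ls
python3 - <<'E'
from workcell import sensors, imaging, order, bot
import cv2
s=sensors.observe(); print(s)
print(bot.tip_extent)
for n in("side","top"):
    im=imaging.grab_frame(n); cv2.imwrite(f"pics/{n}0.png",im[:,:,::-1]); print(n,imaging.camera_info(n))
E
```

```text
pics
{'clock': 0.0, 'qpos': array([-1.32119529,  0.52201713, -0.03632424,  1.60000901,  0.02122338,
        1.02109849, -0.11278727]), 'qd': array([-0.00078631,  0.00105544, -0.00141026,  0.00173599,  0.00028745,
       -0.00194692, -0.00030902]), 'joint_efforts': array([ 5.74578426e-04, -9.27108836e+01,  1.97993517e+00, -3.69928551e+01,
        1.77953881e-02,  8.22471105e-03,  2.51480671e-06]), 'position': array([0.19642456, 0.59298275, 0.23872347]), 'tool_rot': array([-1.48037948,  1.56964997, -1.80016826]), 'force': array([1.06451692, 0.09841929, 0.81307872]), 'moment': array([ 0.01616742,  0.02021069, -0.00151334]), 'grip_width': 0.08526803938747071}
0.008
side {'fx': 389.2590330047458, 'fy': 389.2590330047458, 'cx': 271.1624566192273, 'cy': 209.00093876270842, 'origin': array([0.18785502, 0.45500807, 0.68074489]), 'attitude': array([-2.33873456, -0.00837281, -2.51342486])}
top {'fx': 389.392025057213, 'fy': 389.392025057213, 'cx': 281.53110057066675, 'cy': 203.7419532107771, 'origin': array([ 0.39358793, -0.02099257,  1.01350388]), 'attitude': array([-2.96774019, -0.00365242, -1.55326592])}
```

View pics/side0.png

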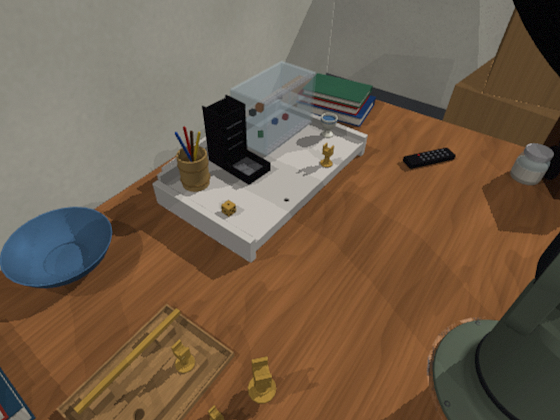

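View pics/top0.png

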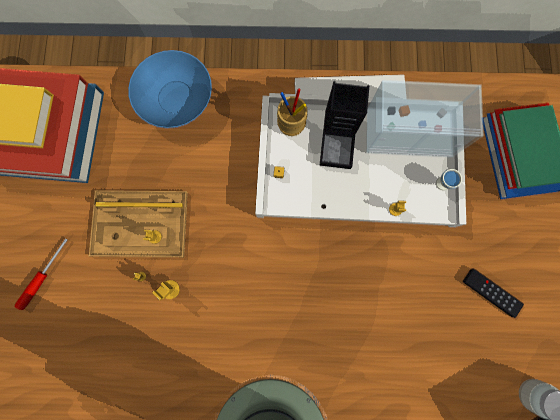

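```bash
cat > h.py <<'E'
import numpy as np, cv2
from scipy.spatial.transform import Rotation as R
from workcell import sensors, imaging, order, bot
def cam(n):
    c=imaging.camera_info(n); return c,R.from_euler('xyz',c['attitude']).as_matrix()
def ray(n,u,v):
    c,M=cam(n); d=M@np.array([(u-c['cx'])/c['fx'],(v-c['cy'])/c['fy'],1.]); return np.array(c['origin']),d/np.linalg.norm(d)
def onz(n,u,v,z):
    o,d=ray(n,u,v); return o+d*(z-o[2])/d[2]
def proj(n,p):
    c,M=cam(n); q=M.T@(np.asarray(p)-c['origin']); return np.array([c['fx']*q[0]/q[2]+c['cx'],c['fy']*q[1]/q[2]+c['cy']])
def tri(ps,pt):
    A=np.zeros((3,3));b=np.zeros(3);L=[]
    for n,p in(("side",ps),("top",pt)):
        o,d=ray(n,*p); P=np.eye(3)-np.outer(d,d); A+=P;b+=P@o;L.append((o,P))
    x=np.linalg.solve(A,b); return x,[np.linalg.norm(P@(x-o)) for o,P in L]
def crop(n,src,u0,v0,u1,v1,k,out):
    im=cv2.imread(src)[v0:v1,u0:u1]; cv2.imwrite(out,cv2.resize(im,None,fx=k,fy=k,interpolation=cv2.INTER_CUBIC))
E
python3 - <<'E'
from h import *
crop('side','pics/side0.png',50,290,290,420,3.3,'pics/s_tray.png')
crop('top','pics/top0.png',80,180,200,310,4.6,'pics/t_tray.png')
crop('side','pics/side0.png',150,130,380,260,3.4,'pics/s_shelf.png')
crop('top','pics/top0.png',250,80,480,230,3.4,'pics/t_shelf.png')
for p in [(0.6,0.3,0),(0.6,-.2,0.05)]: print(proj('top',p),proj('side',p))
E
```

```text
[160.60790338 191.04821172] [139.94581559 332.16518866]
[352.33983929 190.53555615] [289.24599671 176.73824171]
```

View pics/s_tray.png

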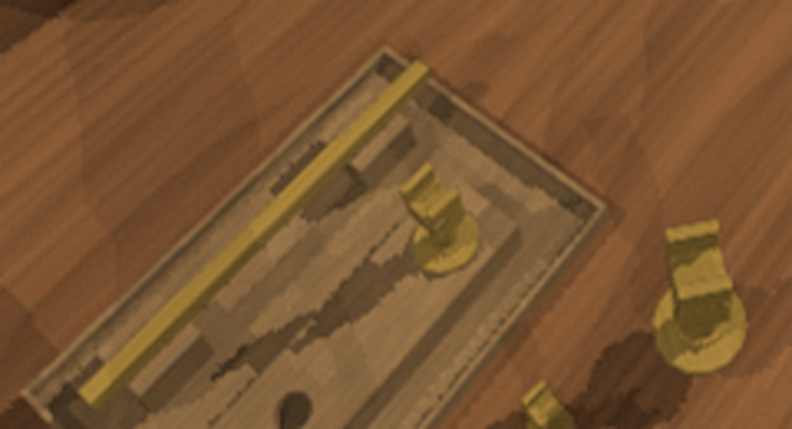

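View pics/t_tray.png

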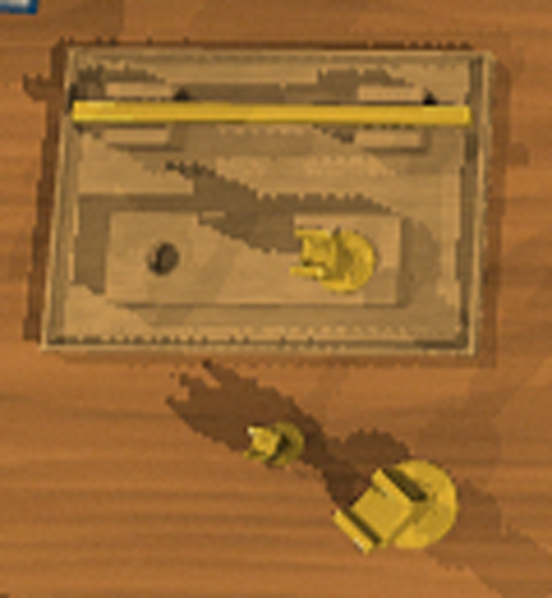

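View pics/s_shelf.png

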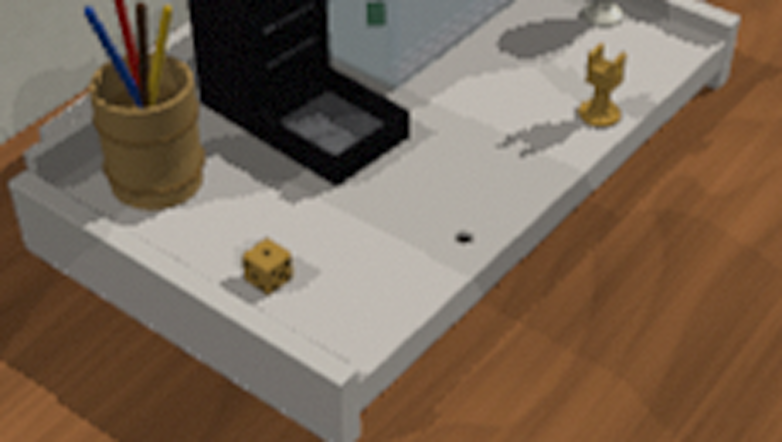

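View pics/t_shelf.png

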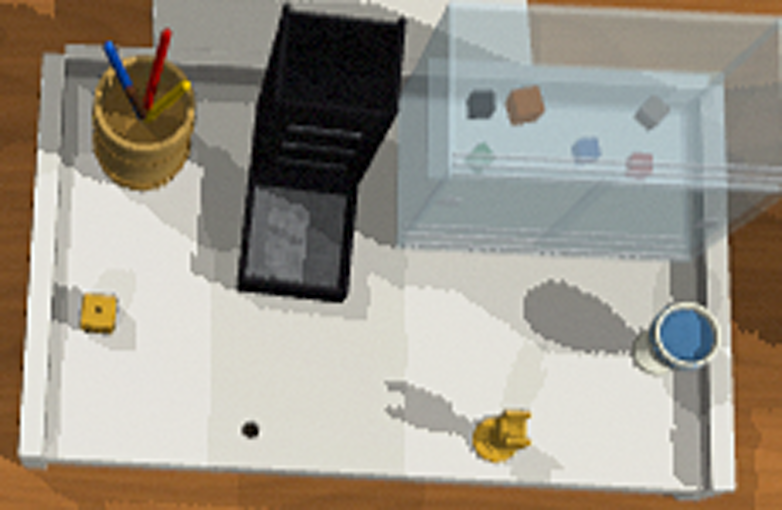

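```bash
cat >> h.py <<'E'
def zoom(src,u0,v0,w,h,k,out):
    im=cv2.imread(src)[v0:v0+h,u0:u0+w]; im=cv2.resize(im,None,fx=k,fy=k,interpolation=cv2.INTER_CUBIC)
    for i in range(0,w,5): cv2.putText(im,str(u0+i),(int((i+.5)*k)-8,8),0,.3,(255,0,255),1); cv2.line(im,(int((i+.5)*k),10),(int((i+.5)*k),14),(255,0,255),1)
    for i in range(0,h,5): cv2.putText(im,str(v0+i),(0,int((i+.5)*k)+3),0,.3,(255,0,255),1); cv2.line(im,(22,int((i+.5)*k)),(26,int((i+.5)*k)),(255,0,255),1)
    return im
def pair(src,a,b,k,out):
    A=zoom(*a,k,None);B=zoom(*b,k,None); h=max(A.shape[0],B.shape[0])
    c=np.zeros((h,A.shape[1]+B.shape[1]+6,3),np.uint8); c[:A.shape[0],:A.shape[1]]=A; c[:B.shape[0],A.shape[1]+6:]=B; cv2.imwrite(out,c); print(c.shape)
E
python3 - <<'E'
from h import *
S='pics/side0.png';T='pics/top0.png'
pair(0,(S,165,335,40,44),(T,138,222,32,30),11,'pics/z_loose.png')
pair(0,(S,312,138,36,34),(T,382,192,32,30),11,'pics/z_fit.png')
# hole
for n,f,(u0,v0,u1,v1) in (('side',S,(278,192,296,208)),('top',T,(316,200,332,214))):
    g=cv2.imread(f).astype(float).mean(2)[v0:v1,u0:u1]; bg=np.median(g); w=np.clip(bg-g-25,0,None)
    yy,xx=np.mgrid[v0:v1,u0:u1]; c=((w*xx).sum()/w.sum(),(w*yy).sum()/w.sum()); print(n,bg,c, onz(n,*c,0.05)); 
    if n=='side': cs=c
print(tri(cs,c))
E
```

```text
(484, 798, 3)
(374, 754, 3)
side 172.0 (np.float64(286.7650256720025), np.float64(200.26849894291755)) [ 0.55511254 -0.1230663   0.05      ]
top 215.0 (np.float64(323.2369657116017), np.float64(206.06810709253173)) [ 0.55881461 -0.12634026  0.05      ]
(array([ 0.55884707, -0.12727819,  0.04505279]), [np.float64(0.000902429211221903), np.float64(0.0009024292112218825)])
```

View pics/z_loose.png

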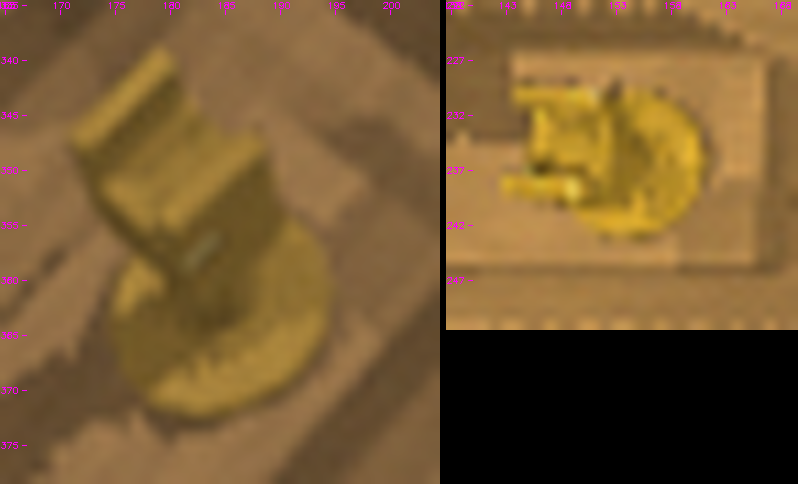

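View pics/z_fit.png

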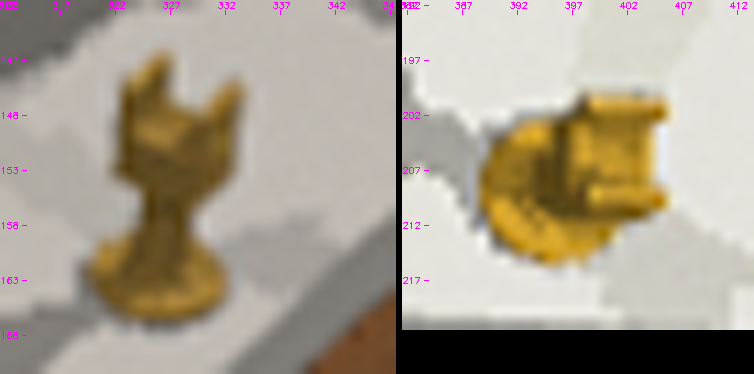

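Run:
```python
from h import *
np.set_printoptions(precision=4,suppress=True)
S=(179.8,347.2);T=(147,234.4)
print('loose head top',tri(S,T),onz('side',*S,.088),onz('top',*T,.088))
print('loose collar top view z.034',onz('top',154.2,236.3,.034))
# fit post head top z 0.108: outer corners
S=(328.0,147.0);T=(401.3,204.7)
print('fit',tri(S,T),onz('side',*S,.108),onz('top',*T,.108))
print('cheek dirs loose top',onz('top',143.3,229.5,.088),onz('top',151.7,229.5,.088),onz('top',142.7,239,.088),onz('top',150,239.5,.088))
def bmask(f):
    h=cv2.cvtColor(cv2.imread(f),cv2.COLOR_BGR2HSV); return h
# bar in top: rows
im=cv2.imread('pics/top0.png').astype(int)
h=bmask('pics/top0.png'); m=((h[...,0]>20)&(h[...,0]<33)&(h[...,1]>150)&(h[...,2]>120)).astype(np.uint8)
m2=m.copy(); m2[:195]=0;m2[212:]=0;m2[:,:85]=0;m2[:,190:]=0
ys,xs=np.nonzero(m2); r=cv2.minAreaRect(np.c_[xs,ys].astype(np.float32)); print('bar top',r,len(xs)); 
h=bmask('pics/side0.png'); m=((h[...,0]>20)&(h[...,0]<33)&(h[...,1]>130)&(h[...,2]>100)).astype(np.uint8)
n,l,st,ce=cv2.connectedComponentsWithStats(m)
for i in range(1,n):
    if st[i,4]>30: print(st[i],ce[i])
cv2.imwrite('pics/m.png',m*255)
```

```text
loose head top (array([0.4769, 0.2986, 0.0837]), [np.float64(0.00023110780161838038), np.float64(0.00023110780161834493)]) [0.4751 0.2998 0.088 ] [0.4764 0.2969 0.088 ]
loose collar top view z.034 [0.4767 0.2971 0.034 ]
fit (array([ 0.5559, -0.3075,  0.0998]), [np.float64(0.0011391410684589054), np.float64(0.0011391410684587885)]) [ 0.5497 -0.2972  0.108 ] [ 0.5555 -0.3045  0.108 ]
cheek dirs loose top [0.4879 0.3067 0.088 ] [0.4882 0.2867 0.088 ] [0.4653 0.3063 0.088 ] [0.4644 0.2889 0.088 ]
bar top ((139.0, 204.0), (4.0, 86.0), 90.0) 357
[194 132   6  23  40] [196.3   143.475]
```

Run:
```python
from h import *
S='pics/side0.png';T='pics/top0.png'
pair(0,(S,70,305,115,110),(T,90,195,25,15),5,'pics/z_bar1.png')
pair(0,(T,90,195,36,15),(T,158,195,36,15),11,'pics/z_bar2.png')
pair(0,(S,165,303,24,24),(S,70,395,24,24),16,'pics/z_bar3.png')
pair(0,(T,250,200,30,30),(T,445,205,30,30),12,'pics/z_fr.png')
```

```text
(550, 706, 3)
(165, 798, 3)
(384, 774, 3)
(360, 726, 3)
```

View pics/z_bar2.png

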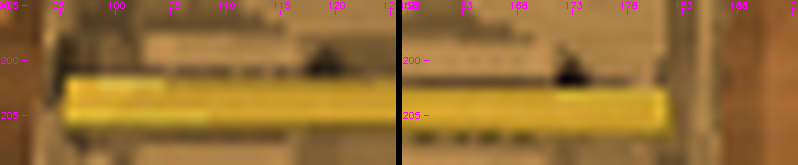

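View pics/z_bar3.png

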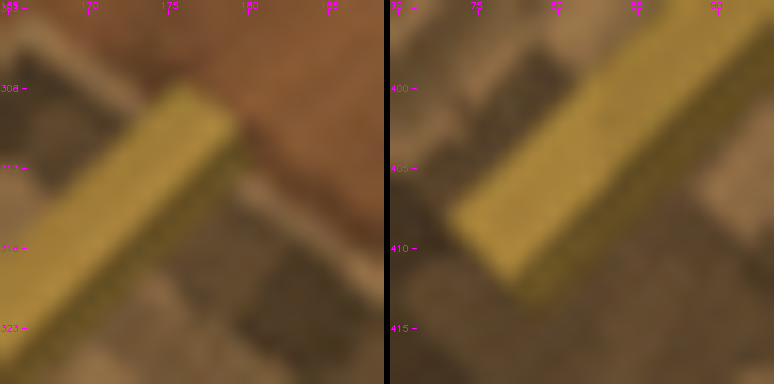

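View pics/z_fr.png

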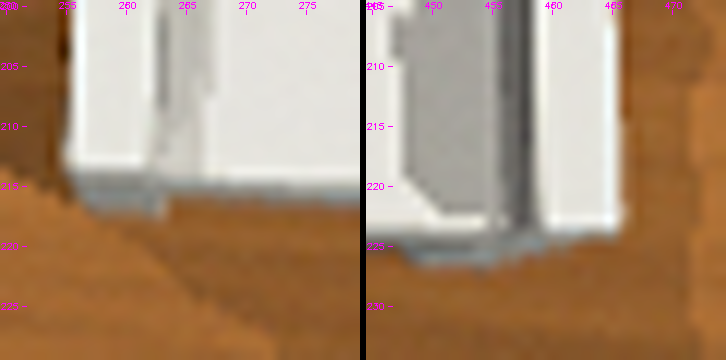

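```bash
cat >> h.py <<'E'
np.set_printoptions(precision=4,suppress=True)
def st():
    s=sensors.observe(); M=R.from_euler('xyz',s['tool_rot']).as_matrix(); return s,M
def plan(x,y,z,jaw):  # jaw: world heading of tool y (rad), mod pi ; z is TCP
    s,M=st(); d=M.T@(np.array([x,y,z])-s['position'])*100
    yt=M[:,1]; cur=np.arctan2(yt[1],yt[0]); 
    # tool x points down: +twist about tool x (down) turns heading by -twist
    e=(cur-jaw+np.pi/2)%np.pi-np.pi/2
    print('pos',s['position'],'F',s['force'],'w',round(s['grip_width'],4),'t',round(s['clock'],2),'q7',s['qpos'][6])
    print('toolx',M[:,0],'jawdir deg',np.degrees(cur),'shift cm',d,'twist',e)
E
python3 - <<'E'
from h import *
l=onz('top',95.5,203.8,.038);r=onz('top',182,204.3,.038); print('bar top',l,r,(l+r)/2,np.linalg.norm(l-r),np.degrees(np.arctan2(-(r-l)[0],-(r-l)[1])))
a=onz('side',177.8,309.5,.038);b=onz('side',75.7,410.2,.038);print('bar side',a,b,(a+b)/2,np.linalg.norm(a-b),np.degrees(np.arctan2((b-a)[0],(b-a)[1])))
print(tri((177.8,309.5),(182,204.3)),tri((75.7,410.2),(95.5,203.8)))
a=onz('top',255.5,213.5,.066);b=onz('top',465.5,223.5,.066);print('front cheek corners',a,b,np.linalg.norm(a-b),np.degrees(np.arctan2((a-b)[0],(a-b)[1])))
print(onz('top',155,211.3,.0),)
plan(.4765,.298,.15,np.pi/2)
E
```

```text
bar top [0.5562 0.4507 0.038 ] [0.5589 0.2312 0.038 ] [0.5576 0.341  0.038 ] 0.21947625550700553 -0.7044621559478583
bar side [0.556  0.2363 0.038 ] [0.5545 0.454  0.038 ] [0.5553 0.3451 0.038 ] 0.2177485861226102 -0.3952686256200196
(array([0.5604, 0.2334, 0.03  ]), [np.float64(0.00019599038561626692), np.float64(0.0001959903856160889)]) (array([0.5575, 0.4538, 0.0323]), [np.float64(0.00037152928199018766), np.float64(0.000371529281990096)])
front cheek corners [0.5345 0.042  0.066 ] [ 0.519  -0.4736  0.066 ] 0.5158729605100929 1.7192750549553986
[0.5454 0.3109 0.    ]
pos [0.1965 0.593  0.2388] F [ 0.3487  0.2107 -0.4405] w 0.0852 t 0.1 q7 -0.11279695667425618
toolx [-0.0002 -0.001  -1.    ] jawdir deg 71.67328859579075 shift cm [  8.9001 -19.1909  35.8595] twist -0.31986145506624464
```

Emit:
arm_command(
  commands=[
    {"dx": 0,"dy": -19.2,"dz": 35.86,"twist": -0.329},
    {"dx": 0,"dy": -19.2,"dz": 35.86,"twist": -0.329},
    {"dx": 8.9,"dy": -19.2,"dz": 35.86,"twist": -0.329},
    {"dx": 8.9,"dy": -19.2,"dz": 35.86,"twist": -0.329},
    {"dx": 8.9,"dy": -19.2,"dz": 35.86,"twist": -0.329},
    {"dx": 8.9,"dy": -19.2,"dz": 35.86,"twist": -0.329},
    {"dx": 8.9,"dy": -19.2,"dz": 35.86,"twist": -0.329},
    {"dx": 8.9,"dy": -19.2,"dz": 35.86,"twist": -0.329},
    {"dx": 8.9,"dy": -19.2,"dz": 35.86,"twist": -0.329},
    {"dx": 8.9,"dy": -19.2,"dz": 35.86,"twist": -0.329},
    {"dx": 8.9,"dy": -19.2,"dz": 35.86,"twist": -0.329},
    {"dx": 8.9,"dy": -19.2,"dz": 35.86,"twist": -0.329},
  ],
  grip=-1,
  squeeze=40,
)

```text
clock: 1.1
position: [0.4777, 0.2953, 0.1491]
tool_rot: [-2.009, 1.568, -2.004]
force: [-0.5, 1.9, 0.9]
grip_width: 0.0853
```

Run:
```python
from h import *
plan(.4763,.2983,.057,np.radians(90.5))
for n in("side","top"):
    im=imaging.grab_frame(n); cv2.imwrite(f"pics/{n}1.png",im[:,:,::-1])
S='pics/side1.png';T='pics/top1.png'
s,M=st()
print(proj('side',s['position']),proj('top',s['position']))
pair(0,(S,120,270,100,110),(T,110,190,80,80),4.4,'pics/z1.png')
```

```text
pos [0.4777 0.2953 0.1491] F [-0.4566  1.8573  0.8703] w 0.0853 t 1.1 q7 0.8744509379793831
toolx [-0.0012 -0.0026 -1.    ] jawdir deg 90.26562570977785 shift cm [ 9.2068  0.3262 -0.1269] twist -0.004090603046401409
[173.6073 326.5211] [136.9239 231.895 ]
(484, 798, 3)
```

View pics/z1.png

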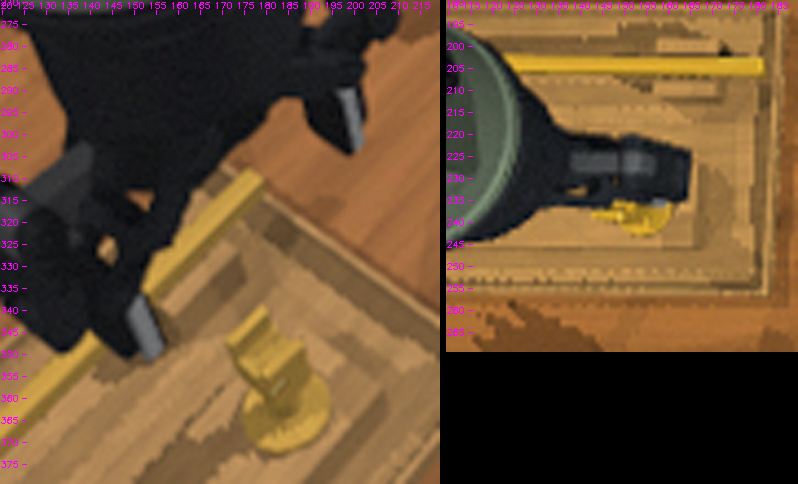

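Emit:
arm_command(
  commands=[
    {"dx": 2,"dy": 0.32,"dz": -0.13},
    {"dx": 5,"dy": 0.32,"dz": -0.13},
    {"dx": 8,"dy": 0.32,"dz": -0.13},
    {"dx": 9.2,"dy": 0.32,"dz": -0.13},
    {"dx": 9.2,"dy": 0.32,"dz": -0.13},
    {"dx": 9.2,"dy": 0.32,"dz": -0.13},
    {"dx": 9.2,"dy": 0.32,"dz": -0.13},
  ],
)

```text
validation failed for argument at $.co...
```

Run:
```python
from h import *
plan(.4763,.2983,.057,np.radians(90.5))
im=imaging.grab_frame("side"); cv2.imwrite(f"pics/side2.png",im[:,:,::-1])
S='pics/side2.png'
cv2.imwrite('pics/z2.png',zoom(S,120,300,110,100,6,0))
```

```text
pos [0.476  0.2984 0.1499] F [-0.5729  0.9232  0.3389] w 0.0852 t 1.2 q7 0.8734889683945115
toolx [-0.0008 -0.0008 -1.    ] jawdir deg 90.53606697106426 shift cm [ 9.2926 -0.0077  0.0381] twist 0.0006294873962926495
```

View pics/z2.png

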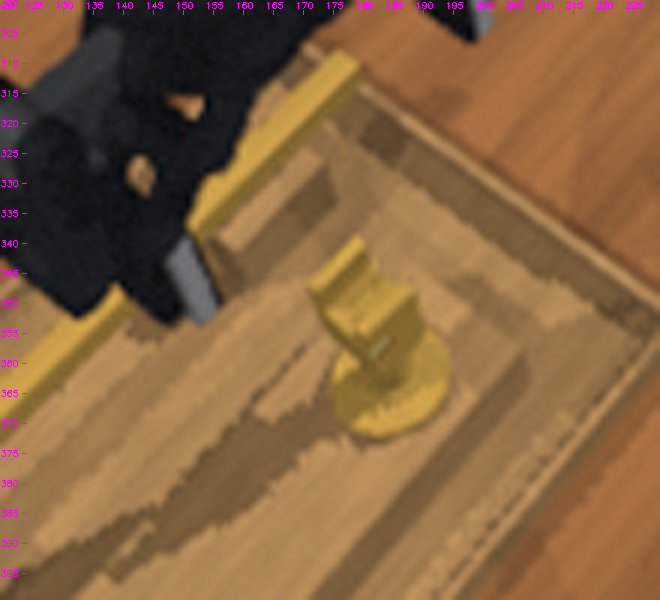

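Emit:
arm_command(
  commands=[
    {"dx": 3,"dy": 0,"dz": 0,"twist": 0},
    {"dx": 6,"dy": 0,"dz": 0,"twist": 0},
    {"dx": 8.5,"dy": 0,"dz": 0,"twist": 0},
    {"dx": 9.3,"dy": 0,"dz": 0,"twist": 0},
    {"dx": 9.3,"dy": 0,"dz": 0,"twist": 0},
    {"dx": 9.3,"dy": 0,"dz": 0,"twist": 0},
  ],
)

```text
clock: 1.75
position: [0.4755, 0.2999, 0.058]
tool_rot: [-2.822, 1.57, -2.811]
force: [-0.5, -0.2, 0.7]
grip_width: 0.0851
```

Run:
```python
from h import *
plan(.4763,.2983,.057,np.radians(90.5))
im=imaging.grab_frame("side"); cv2.imwrite(f"pics/side3.png",im[:,:,::-1])
S='pics/side3.png'
cv2.imwrite('pics/z3.png',zoom(S,120,300,110,100,6,0))
```

```text
pos [0.4755 0.2999 0.058 ] F [-0.5318 -0.2062  0.6975] w 0.0851 t 1.75 q7 0.8580947105742923
toolx [-0.0003 -0.0001 -1.    ] jawdir deg 90.66538369556929 shift cm [ 0.096  -0.1583  0.0782] twist 0.0028864900167999696
```

View pics/z3.png

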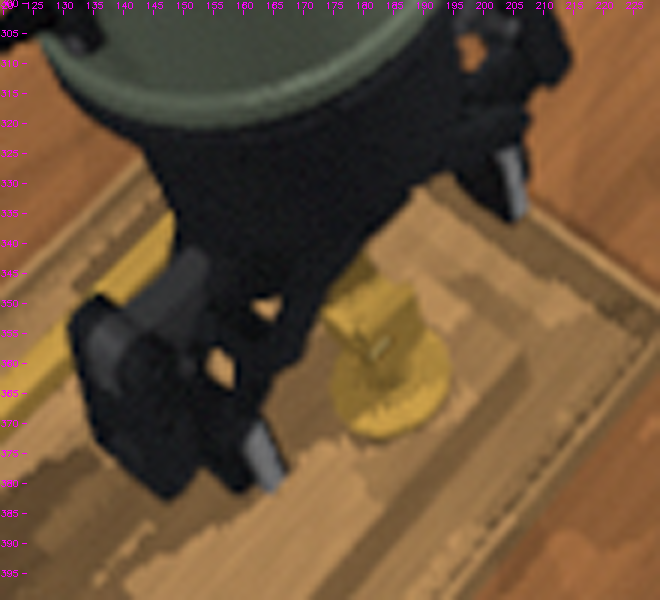

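Run:
```python
from h import *
for z in(.05,.063):print(proj('side',(.4645,.2999,z)), [proj('side',(.4645,.2999+s*.0426,z)) for s in(1,-1)])
print('head near-face centre top edge', proj('side',(.4643,.2983,.088)))
```

```text
[187.8497 361.6625] [array([168.7705, 382.7533]), array([205.5075, 342.143 ])]
[186.7326 358.1043] [array([167.3256, 379.3616]), array([204.6741, 338.4523])]
head near-face centre top edge [185.3051 350.2637]
```

Emit:
arm_command(
  commands=[
    {"dx": 0.1,"dy": 0,"dz": 0,"twist": 0.003},
    {"dx": 0.1,"dy": 0,"dz": 0,"twist": 0.003},
    {"dx": 0.1,"dy": 0,"dz": 0,"twist": 0.003},
    {"dx": 0.1,"dy": 0,"dz": 0,"twist": 0.003},
    {"dx": 0.1,"dy": 0,"dz": 0,"twist": 0.003},
    {"dx": 0.1,"dy": 0,"dz": 0,"twist": 0.003},
    {"dx": 0.1,"dy": 0,"dz": 0,"twist": 0.003},
    {"dx": 0.1,"dy": 0,"dz": 0,"twist": 0.003},
    {"dx": 0.1,"dy": 0,"dz": 0,"twist": 0.003},
    {"dx": 0.1,"dy": 0,"dz": 0,"twist": 0.003},
  ],
  grip=1,
  squeeze=50,
)

```text
clock: 2.63
position: [0.476, 0.2999, 0.0578]
tool_rot: [0.669, 1.57, 0.677]
force: [-1.6, -1.1, 7.3]
grip_width: 0.017
```

Run:
```python
from h import *
plan(.4763,.2983,.057,np.radians(90.5))
```

```text
pos [0.476  0.2999 0.0578] F [-1.604  -1.1165  7.3428] w 0.017 t 2.63 q7 0.855755496233231
toolx [ 0.0008  0.0007 -1.    ] jawdir deg 90.47171468837566 shift cm [ 0.0836 -0.1648  0.0237] twist -0.0004936718177974697
```

Run:
```python
from h import *
im=cv2.imread('pics/top0.png').astype(float); 
# board front top edge: white->gray transition along columns 272..440, z=.05 ; sat-based too
g=im.mean(2); P=[]
for u in range(272,440,2):
    col=g[205:232,u]; d=np.diff(col); 
    i=np.where(d<-15)[0]
    if len(i): 
        j=i[0]; seg=d[j:j+3]; P.append((u,205+j+.5+(seg*np.arange(len(seg))).sum()/seg.sum()))
P=np.array(P); print(P[::8])
k=np.polyfit(P[:,0],P[:,1],1); r=P[:,1]-np.polyval(k,P[:,0]); ok=abs(r)<.6; k=np.polyfit(P[ok,0],P[ok,1],1); print(k,ok.sum(),r.std())
a=onz('top',275,np.polyval(k,275),.05);b=onz('top',435,np.polyval(k,435),.05); print(a,b,'shelf yaw deg',-np.degrees(np.arctan2((a-b)[0],(a-b)[1])))
h=onz('top',323.24,206.07,.05); e=a+(b-a)*(a[1]-h[1])/(a[1]-b[1]); print('front edge x at hole',e, h-e)
plan(.5565,-.1245,.120,np.radians(88.3))
```

```text
[[272.     215.1421]
 [288.     216.0944]
 [304.     217.0866]
 [320.     217.4348]
 [336.     218.2181]
 [352.     219.0316]
 [368.     220.0871]
 [384.     221.1613]
 [400.     208.7375]
 [416.     222.3114]
 [432.     223.1201]]
[  0.0306 207.4607] 24 3.540651111984616
[ 0.5318 -0.0058  0.05  ] [ 0.5266 -0.4054  0.05  ] shelf yaw deg -0.7359557274746285
front edge x at hole [ 0.5302 -0.1263  0.05  ] [0.0286 0.     0.    ]
pos [0.476  0.2999 0.0578] F [-1.604  -1.1165  7.3428] w 0.017 t 2.63 q7 0.855755496233231
toolx [ 0.0008  0.0007 -1.    ] jawdir deg 90.47171468837566 shift cm [ -6.2382 -42.5051   7.7006] twist 0.037903571726077834
```

Emit:
arm_command(
  commands=[
    {"dx": -1,"dy": 0,"dz": 0,"twist": 0},
    {"dx": -3,"dy": 0,"dz": 0,"twist": 0},
    {"dx": -6,"dy": -1,"dz": 0,"twist": 0},
    {"dx": -8,"dy": -5,"dz": 1,"twist": 0.04},
    {"dx": -8,"dy": -42.5,"dz": 7.7,"twist": 0.04},
    {"dx": -8,"dy": -42.5,"dz": 7.7,"twist": 0.04},
    {"dx": -8,"dy": -42.5,"dz": 7.7,"twist": 0.04},
    {"dx": -8,"dy": -42.5,"dz": 7.7,"twist": 0.04},
    {"dx": -8,"dy": -42.5,"dz": 7.7,"twist": 0.04},
    {"dx": -8,"dy": -42.5,"dz": 7.7,"twist": 0.04},
    {"dx": -8,"dy": -42.5,"dz": 7.7,"twist": 0.04},
    {"dx": -8,"dy": -42.5,"dz": 7.7,"twist": 0.04},
  ],
)

```text
clock: 3.63
position: [0.547, -0.0762, 0.1382]
tool_rot: [0.564, 1.569, 0.532]
force: [0.9, 0.7, -1.1]
grip_width: 0.017
```

Run:
```python
from h import *
im=cv2.imread('pics/top0.png').astype(float); g=im.mean(2); P=[]
for u in range(272,440,2):
    col=g[int(213+.04*(u-272)):232,u]; v0=int(213+.04*(u-272)); d=np.diff(col); i=np.where(d<-15)[0]
    if len(i): j=i[0]; seg=d[j:j+3]; P.append((u,v0+j+.5+(seg*np.arange(len(seg))).sum()/seg.sum()))
P=np.array(P,np.float32); l=cv2.fitLine(P,cv2.DIST_HUBER,0,.01,.01).ravel(); k=[l[1]/l[0],l[3]-l[2]*l[1]/l[0]]; print(k,np.abs(P[:,1]-np.polyval(k,P[:,0])).mean())
a=onz('top',275,np.polyval(k,275),.05);b=onz('top',435,np.polyval(k,435),.05); print(a,b,'shelf yaw deg',-np.degrees(np.arctan2((a-b)[0],(a-b)[1])))
h=onz('top',323.24,206.07,.05); e=a+(b-a)*(a[1]-h[1])/(a[1]-b[1]); print('front edge x at hole',e, h-e)
plan(.5565,-.1245,.115,np.radians(88.2))
```

```text
[np.float32(0.050437935), np.float32(201.36539)] 0.1311026
[ 0.5334 -0.0057  0.05  ] [ 0.5203 -0.4051  0.05  ] shelf yaw deg -1.881428809587769
front edge x at hole [ 0.5294 -0.1263  0.05  ] [0.0294 0.     0.    ]
pos [ 0.547  -0.0762  0.1382] F [ 0.8734  0.7073 -1.0776] w 0.017 t 3.63 q7 1.5384641069508405
toolx [ 0.0012  0.0007 -1.    ] jawdir deg 88.17421117639887 shift cm [ 2.3165 -4.8013  1.1056] twist -0.0004500998820560209
```

Emit:
arm_command(
  commands=[
    {"dx": 0,"dy": -4.8,"dz": 1.1,"twist": 0},
    {"dx": 1,"dy": -4.8,"dz": 1.1,"twist": 0},
    {"dx": 2.3,"dy": -4.8,"dz": 1.1,"twist": 0},
    {"dx": 2.3,"dy": -4.8,"dz": 1.1,"twist": 0},
    {"dx": 2.3,"dy": -4.8,"dz": 1.1,"twist": 0},
    {"dx": 2.3,"dy": -4.8,"dz": 1.1,"twist": 0},
    {"dx": 2.3,"dy": -4.8,"dz": 1.1,"twist": 0},
  ],
)

```text
clock: 4.22
position: [0.5568, -0.1237, 0.116]
tool_rot: [0.362, 1.569, 0.332]
force: [-0.2, 0.8, -0.4]
grip_width: 0.0175
```

Run:
```python
from h import *
plan(.5565,-.1245,.115,np.radians(88.15))
for n in("side","top"):
    im=imaging.grab_frame(n); cv2.imwrite(f"pics/{n}4.png",im[:,:,::-1])
S='pics/side4.png';T='pics/top4.png'
s,M=st(); p=s['position']
print(proj('side',p-[0,0,.0278]),proj('top',p-[0,0,.0278]),proj('side',p-[0,0,.0438]),proj('top',p-[0,0,.0438]))
pair(0,(S,255,160,50,60),(T,300,180,40,50),8,'pics/z4.png')
```

```text
pos [ 0.5568 -0.1237  0.116 ] F [-0.2201  0.8412 -0.3964] w 0.0175 t 4.22 q7 1.622199803554662
toolx [ 0.0021  0.0007 -1.    ] jawdir deg 88.24472658160052 shift cm [ 0.1027 -0.0768 -0.0309] twist 0.0016532907380879536
[286.9724 187.7267] [323.9698 204.2354] [286.7237 192.8759] [323.246  205.3551]
(480, 726, 3)
```

View pics/z4.png

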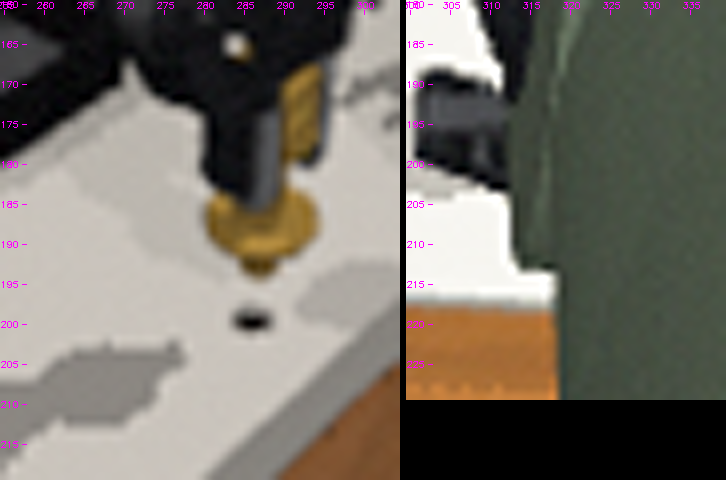

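Run:
```python
from h import *
for f in('pics/side0.png','pics/side4.png'):
    im=cv2.imread(f); v0,v1,u0,u1=195,206,279,295
    g=im.astype(float).mean(2)[v0:v1,u0:u1]; print(g.round().astype(int)) if '4' in f else 0
    for th in(25,60,90):
        bg=np.median(g); w=np.clip(bg-g-th,0,None); yy,xx=np.mgrid[v0:v1,u0:u1]; c=((w*xx).sum()/w.sum(),(w*yy).sum()/w.sum()); print(c,onz('side',*c,.05))
g=cv2.imread('pics/top0.png').astype(float).mean(2)[200:213,316:332]; print(g.round().astype(int))
for d in ((.002,0,0),(0,.002,0)): print(proj('side',np.array([.5555,-.1235,.05])+d)-proj('side',np.array([.5555,-.1235,.05])))
```

```text
(np.float64(285.9910507126284), np.float64(199.6416970500497)) [ 0.5579 -0.1238  0.05  ]
(np.float64(285.9973649538867), np.float64(199.70355731225297)) [ 0.5577 -0.1236  0.05  ]
(np.float64(285.97603195739015), np.float64(199.81225033288948)) [ 0.5575 -0.1233  0.05  ]
[[196 197 194 187 193 199 196 180 171 181 200 196 195 197 187 167]
 [195 195 195 195 195 196 197 199 199 198 196 196 196 191 177 169]
 [195 193 195 196 196 194 184 181 192 199 196 196 191 176 168 168]
 [195 195 193 196 192 173 144 143 157 171 189 197 187 166 169 170]
 [194 195 194 197 182 117  76  81  82 116 174 198 192 176 167 168]
 [196 195 195 196 178 102  26   1  21  93 168 198 196 191 182 182]
 [194 195 195 196 191 170 137 123 147 158 185 195 196 195 196 197]
 [196 196 196 196 197 198 194 187 201 198 198 197 195 194 194 195]
 [196 194 194 195 196 195 196 197 196 196 194 193 197 194 196 195]
 [196 194 195 195 195 195 195 196 196 195 196 195 195 194 195 197]
 [195 194 195 194 195 194 194 194 195 195 194 196 195 195 198 191]]
(np.float64(286.10717323504383), np.float64(199.63425007088173)) [ 0.5576 -0.124   0.05  ]
(
[... 388 characters left out ...]
215 216 213 217 219 224 207 198 221 217 214 214 213 214 214]
 [216 215 216 216 218 219 121 104  95 171 220 217 215 214 214 216]
 [215 215 215 216 223 132  26  22  13  79 195 218 215 213 216 216]
 [214 213 216 215 224  75  22  28  15  17 190 219 216 214 215 214]
 [214 216 215 219 224 110  23  15   5   8 220 220 215 217 215 214]
 [216 216 215 217 220 208 153  52 100 144 223 217 215 215 216 215]
 [215 214 216 215 216 219 211 199 203 208 217 214 216 214 214 215]
 [216 216 215 215 214 216 216 218 217 215 215 215 215 215 215 215]
 [213 215 215 214 216 214 214 215 214 216 215 215 214 215 215 214]
 [216 215 216 214 216 215 214 215 214 216 212 217 215 213 214 215]]
[-0.6903 -0.3373]
[-0.4727  0.4567]
```

Run:
```python
from h import *
plan(.5576,-.1235,.097,np.radians(88.15))
```

```text
pos [ 0.5568 -0.1239  0.1159] F [ 0.0317 -0.1244 -1.0502] w 0.0172 t 4.32 q7 1.622172537323963
toolx [ 0.0021  0.0006 -1.    ] jawdir deg 88.22640032006062 shift cm [1.8889 0.0461 0.0744] twist 0.0013334371346351848
```

Emit:
arm_command(
  commands=[
    {"dx": 0.5,"dy": 0.04,"dz": 0.07,"twist": 0.001},
    {"dx": 1.0,"dy": 0.04,"dz": 0.07,"twist": 0.001},
    {"dx": 1.5,"dy": 0.04,"dz": 0.07,"twist": 0.001},
    {"dx": 1.9,"dy": 0.04,"dz": 0.07,"twist": 0.001},
    {"dx": 1.9,"dy": 0.04,"dz": 0.07,"twist": 0.001},
    {"dx": 1.9,"dy": 0.04,"dz": 0.07,"twist": 0.001},
  ],
)

```text
clock: 4.82
position: [0.5573, -0.1236, 0.0965]
tool_rot: [0.517, 1.569, 0.485]
force: [0.4, 0.2, -1.1]
grip_width: 0.0171
```

Run:
```python
from h import *
im=imaging.grab_frame("side"); cv2.imwrite(f"pics/side5.png",im[:,:,::-1])
cv2.imwrite('pics/z5.png',zoom('pics/side5.png',265,170,50,45,14,0))
plan(.5576,-.1235,.092,np.radians(88.15))
s,M=st(); p=s['position']
print(proj('side',p-[0,0,.0278]),proj('side',p-[0,0,.0438]))
```

```text
pos [ 0.5575 -0.1236  0.0967] F [ 0.5683 -0.1536 -0.9764] w 0.0176 t 4.87 q7 1.6180797675800784
toolx [ 0.0018  0.0007 -1.    ] jawdir deg 88.16608257421197 shift cm [0.4739 0.0107 0.0096] twist 0.00028069387219509245
[286.3519 193.8362] [286.1142 198.8382]
```

View pics/z5.png

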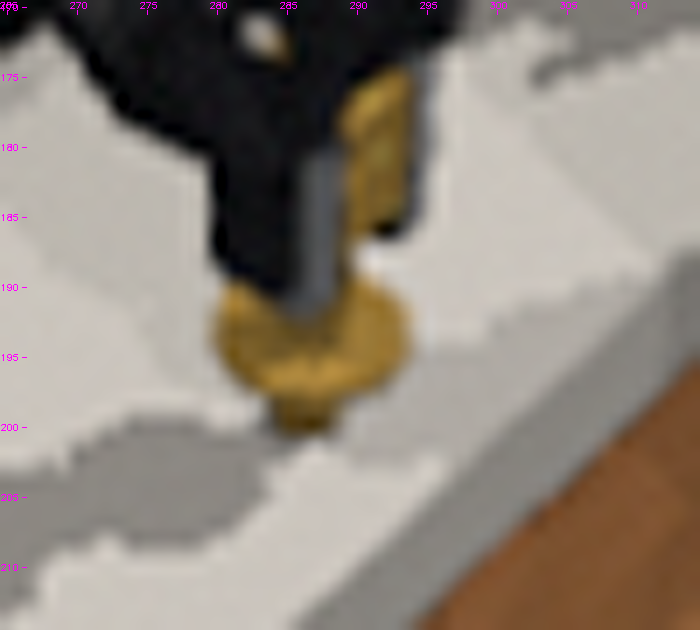

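Emit:
arm_command(
  commands=[
    {"dx": 0.1,"dy": 0.01,"dz": 0.01,"twist": 0},
    {"dx": 0.2,"dy": 0.01,"dz": 0.01,"twist": 0},
    {"dx": 0.27,"dy": 0.01,"dz": 0.01,"twist": 0},
    {"dx": 0.33,"dy": 0.01,"dz": 0.01,"twist": 0},
    {"dx": 0.36,"dy": 0.01,"dz": 0.01,"twist": 0},
  ],
)

```text
clock: 5.28
position: [0.5578, -0.1235, 0.0933]
tool_rot: [0.295, 1.569, 0.263]
force: [-0.8, -0.2, 4.8]
grip_width: 0.0173
```

Run:
```python
from h import *
plan(.5576,-.1235,.092,np.radians(88.15))
print(st()[0]['moment'])
```

```text
pos [ 0.5578 -0.1235  0.0933] F [-0.8113 -0.1834  4.7937] w 0.0173 t 5.28 q7 1.6174799040103724
toolx [ 0.0022  0.0006 -1.    ] jawdir deg 88.17028338108118 shift cm [ 0.1317  0.0007 -0.0158] twist 0.00035401178330296545
[0.0573 0.1583 0.0183]
```

Emit:
arm_command(
  commands=[
    {"dx": 0.05,"dy": 0,"dz": -0.02,"twist": 0},
    {"dx": 0.1,"dy": 0,"dz": -0.02,"twist": 0},
    {"dx": 0.1,"dy": 0,"dz": -0.02,"twist": 0},
  ],
)

```text
clock: 5.53
position: [0.5579, -0.1237, 0.0924]
tool_rot: [0.164, 1.568, 0.132]
force: [2.5, -2.3, -0.4]
grip_width: 0.017
```

Run:
```python
from h import *
plan(.5576,-.1235,.092,np.radians(88.15))
print(st()[0]['moment'])
```

```text
pos [ 0.5579 -0.1237  0.0924] F [ 2.4739 -2.3184 -0.4283] w 0.017 t 5.53 q7 1.6173621486193457
toolx [ 0.003   0.0004 -1.    ] jawdir deg 88.16191408825645 shift cm [ 0.0378  0.0169 -0.0319] twist 0.00020794006744817572
[-0.3014 -0.7465 -0.0243]
```

Emit:
arm_command(
  commands=[
    {"dx": 0.05,"dy": -0.02,"dz": 0.02,"twist": 0},
    {"dx": 0.1,"dy": -0.03,"dz": 0.03,"twist": 0},
    {"dx": 0.1,"dy": -0.03,"dz": 0.03,"twist": 0},
    {"dx": 0.1,"dy": -0.03,"dz": 0.03,"twist": 0},
  ],
)

```text
clock: 5.87
position: [0.5581, -0.1239, 0.0912]
tool_rot: [0.203, 1.568, 0.171]
force: [0.7, -0.4, -2.1]
grip_width: 0.0175
```

Run:
```python
from h import *
plan(.558,-.124,.090,np.radians(88.15))
print(st()[0]['moment'])
im=imaging.grab_frame("side"); cv2.imwrite(f"pics/side6.png",im[:,:,::-1])
cv2.imwrite('pics/z6.png',zoom('pics/side6.png',265,170,50,45,14,0))
```

```text
pos [ 0.5581 -0.1239  0.0912] F [ 0.6913 -0.3537 -2.0949] w 0.0175 t 5.87 q7 1.617674256498949
toolx [ 0.0027  0.0005 -1.    ] jawdir deg 88.16449972705922 shift cm [ 0.1233 -0.0084 -0.0094] twist 0.0002530679778236511
[-0.0582 -0.2828 -0.0326]
```

View pics/z6.png

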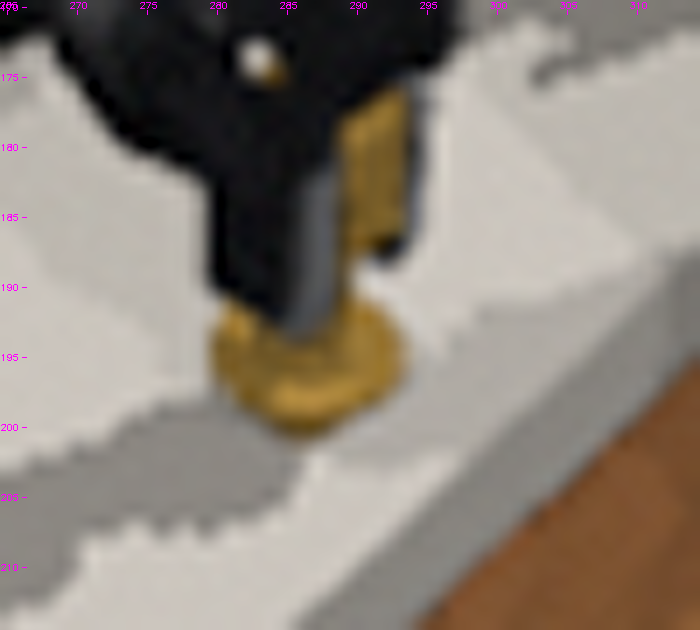

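Emit:
arm_command(
  commands=[
    {"dx": 0.1,"dy": -0.01,"dz": 0.01,"twist": 0},
    {"dx": 0.2,"dy": -0.01,"dz": 0.01,"twist": 0},
    {"dx": 0.3,"dy": -0.01,"dz": 0.01,"twist": 0},
    {"dx": 0.3,"dy": -0.01,"dz": 0.01,"twist": 0},
  ],
)

```text
clock: 6.25
position: [0.5582, -0.124, 0.0883]
tool_rot: [0.208, 1.568, 0.176]
force: [0.5, -0.4, 2.9]
grip_width: 0.0171
```

Run:
```python
from h import *
plan(.558,-.124,.0775,np.radians(88.15))
print(st()[0]['moment'])
```

```text
pos [ 0.5582 -0.124   0.0883] F [ 0.4741 -0.4381  2.8814] w 0.0171 t 6.25 q7 1.6174838442750883
toolx [ 0.0028  0.0005 -1.    ] jawdir deg 88.16397007775154 shift cm [ 1.082   0.0005 -0.0242] twist 0.00024382385352383906
[ 0.0146  0.0473 -0.0378]
```

Emit:
arm_command(
  commands=[
    {"dx": 0.12,"dy": 0,"dz": 0,"twist": 0},
    {"dx": 0.24,"dy": 0,"dz": 0,"twist": 0},
    {"dx": 0.36,"dy": 0,"dz": 0,"twist": 0},
    {"dx": 0.48,"dy": 0,"dz": 0,"twist": 0},
    {"dx": 0.6,"dy": 0,"dz": 0,"twist": 0},
    {"dx": 0.7,"dy": 0,"dz": 0,"twist": 0},
  ],
)

```text
clock: 6.75
position: [0.5583, -0.124, 0.0815]
tool_rot: [0.177, 1.568, 0.145]
force: [-1.4, 0.4, 8.4]
grip_width: 0.0173
```

Run:
```python
from h import *
plan(.558,-.124,.0775,np.radians(88.15))
print(st()[0]['moment'])
```

```text
pos [ 0.5583 -0.124   0.0815] F [-1.384   0.3621  8.4238] w 0.0173 t 6.75 q7 1.6165250770129118
toolx [ 0.0029  0.0004 -1.    ] jawdir deg 88.16085586719613 shift cm [ 0.4028  0.002  -0.0268] twist 0.00018947062573149154
[0.0304 0.308  0.0065]
```

Emit:
arm_command(
  commands=[
    {"dx": 0.1,"dy": 0,"dz": 0,"twist": 0},
    {"dx": 0.2,"dy": 0,"dz": 0,"twist": 0},
    {"dx": 0.28,"dy": 0,"dz": 0,"twist": 0},
    {"dx": 0.34,"dy": 0,"dz": 0,"twist": 0},
  ],
)

```text
clock: 7.08
position: [0.5582, -0.124, 0.0783]
tool_rot: [0.176, 1.568, 0.144]
force: [-1.7, 0.4, 7.9]
grip_width: 0.0172
```

Run:
```python
from h import *
plan(.558,-.124,.0775,np.radians(88.15))
print(st()[0]['moment'])
```

```text
pos [ 0.5582 -0.124   0.0783] F [-1.7335  0.4161  7.8804] w 0.0172 t 7.08 q7 1.6160973931230866
toolx [ 0.0028  0.0004 -1.    ] jawdir deg 88.1592645831812 shift cm [ 0.0809  0.0033 -0.0232] twist 0.00016169748033667553
[ 0.1287  0.4298 -0.0229]
```

Emit:
arm_command(
  commands=[
    {"dx": 0.05,"dy": 0,"dz": 0,"twist": 0},
    {"dx": 0.1,"dy": 0,"dz": 0,"twist": 0},
    {"dx": 0.14,"dy": 0,"dz": 0,"twist": 0},
  ],
)

```text
clock: 7.33
position: [0.5583, -0.1241, 0.0778]
tool_rot: [0.128, 1.568, 0.095]
force: [-7.8, 2.3, 28.3]
grip_width: 0.0169
```

Run:
```python
from h import *
plan(.558,-.124,.0775,np.radians(88.15))
print(st()[0]['moment'])
```

```text
pos [ 0.5583 -0.1241  0.0778] F [-7.7586  2.3053 28.3305] w 0.0169 t 7.33 q7 1.6158885474736395
toolx [ 0.0032  0.0003 -1.    ] jawdir deg 88.15242755512925 shift cm [ 0.0279  0.0062 -0.0338] twist 4.2368829778816064e-05
[0.3769 1.7419 0.0025]
```

Emit:
arm_command(
  commands=[
    {"dx": -0.02,"dy": 0,"dz": -0.02,"twist": 0},
    {"dx": -0.02,"dy": 0,"dz": -0.02,"twist": 0},
    {"dx": -0.02,"dy": 0,"dz": -0.02,"twist": 0},
  ],
)

```text
clock: 7.58
position: [0.5582, -0.124, 0.0779]
tool_rot: [0.146, 1.568, 0.114]
force: [1.0, 0.4, -0.4]
grip_width: 0.0174
```

Emit:
arm_command(
  commands=[
    {"dx": 0,"dy": 0,"dz": 0,"twist": 0},
    {"dx": 0,"dy": 0,"dz": 0,"twist": 0},
    {"dx": 0,"dy": 0,"dz": 0,"twist": 0},
    {"dx": 0,"dy": 0,"dz": 0,"twist": 0},
    {"dx": 0,"dy": 0,"dz": 0,"twist": 0},
    {"dx": 0,"dy": 0,"dz": 0,"twist": 0},
  ],
  grip=0,
)

```text
clock: 8.08
position: [0.5581, -0.124, 0.0779]
tool_rot: [0.144, 1.568, 0.112]
force: [-0.1, 0.5, -0.1]
grip_width: 0.0426
```

Run:
```python
from h import *
plan(.558,-.124,.0778,np.radians(88.15))
im=imaging.grab_frame("side"); cv2.imwrite(f"pics/side7.png",im[:,:,::-1])
cv2.imwrite('pics/z7.png',zoom('pics/side7.png',265,160,50,45,14,0))
```

```text
pos [ 0.5581 -0.124   0.0779] F [-0.0919  0.5033 -0.0857] w 0.0426 t 8.08 q7 1.6158999652749582
toolx [ 0.0032  0.0004 -1.    ] jawdir deg 88.15507887600575 shift cm [ 0.0081  0.0021 -0.0131] twist 8.864310860068336e-05
```

View pics/z7.png

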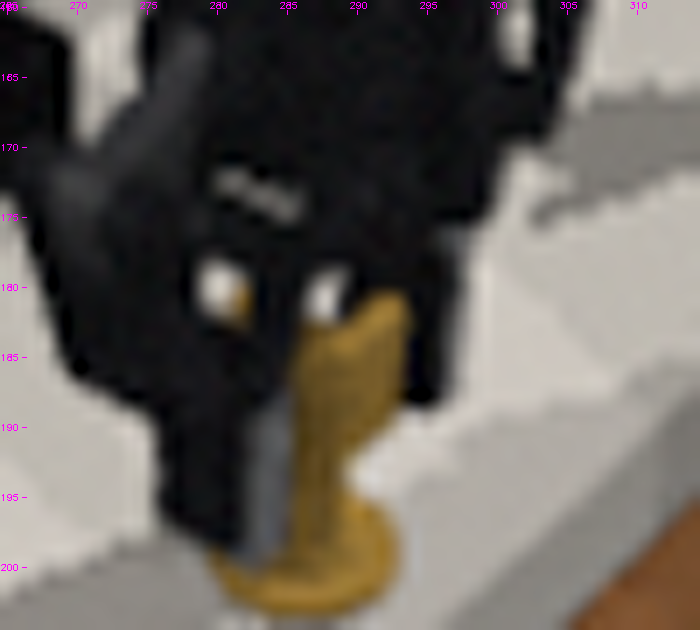

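Emit:
arm_command(
  commands=[
    {"dx": -2,"dy": 0,"dz": 0,"twist": 0},
    {"dx": -5,"dy": 0,"dz": 0,"twist": 0},
    {"dx": -8,"dy": 0,"dz": 0,"twist": 0},
    {"dx": -9,"dy": 3,"dz": 0,"twist": 0},
    {"dx": -9,"dy": 30,"dz": 0,"twist": 0},
    {"dx": -9,"dy": 30,"dz": 0,"twist": -0.8},
    {"dx": -9,"dy": 30,"dz": 0,"twist": -0.8},
    {"dx": -9,"dy": 30,"dz": 0,"twist": -0.8},
    {"dx": -9,"dy": 30,"dz": 0,"twist": -0.8},
    {"dx": -9,"dy": 30,"dz": 0,"twist": -0.8},
    {"dx": -9,"dy": 30,"dz": 0,"twist": -0.8},
  ],
)

```text
clock: 9.05
position: [0.5667, 0.1817, 0.1683]
tool_rot: [-0.046, 1.566, 0.682]
force: [-0.0, 0.4, 0.2]
grip_width: 0.043
```

Run:
```python
from h import *
plan(.5565,.343,.15,np.radians(0.5))
for n in("side","top"):
    im=imaging.grab_frame(n); cv2.imwrite(f"pics/{n}8.png",im[:,:,::-1])
S='pics/side8.png';T='pics/top8.png'
pair(0,(S,265,160,50,50),(S,310,135,50,50),8,'pics/z8s.png')
pair(0,(T,300,180,40,40),(T,380,190,40,40),10,'pics/z8t.png')
```

```text
pos [0.5667 0.1817 0.1683] F [-0.0216  0.41    0.1972] w 0.043 t 9.05 q7 1.7310885050601044
toolx [ 0.0035  0.0028 -1.    ] jawdir deg 131.73634183986852 shift cm [ 1.8686 12.7133  9.965 ] twist -0.8510863902112944
(400, 806, 3)
(400, 806, 3)
```

View pics/z8s.png

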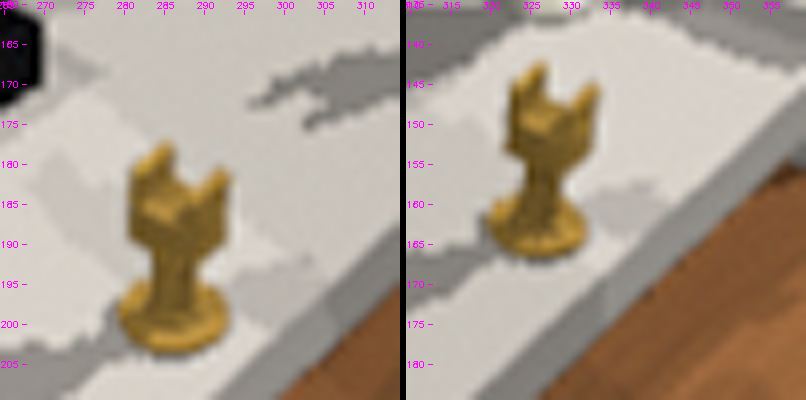

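View pics/z8t.png

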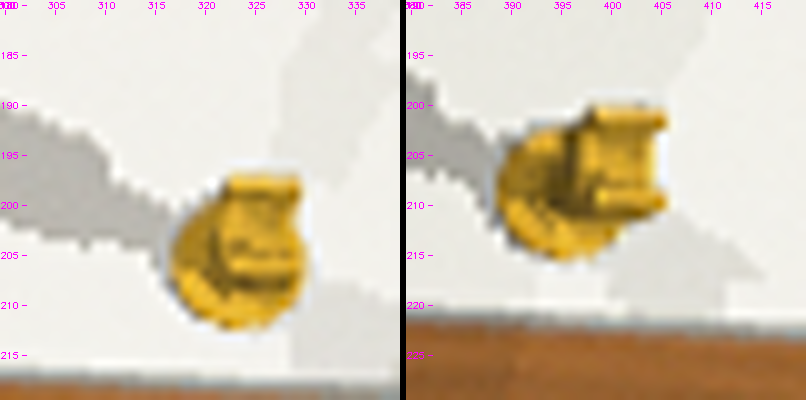

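Emit:
arm_command(
  commands=[
    {"dx": 1.8,"dy": 12.7,"dz": 10,"twist": 2.29},
    {"dx": 1.8,"dy": 12.7,"dz": 10,"twist": 2.29},
    {"dx": 1.8,"dy": 12.7,"dz": 10,"twist": 2.29},
    {"dx": 1.8,"dy": 12.7,"dz": 10,"twist": 2.29},
    {"dx": 1.8,"dy": 12.7,"dz": 10,"twist": 2.29},
    {"dx": 1.8,"dy": 12.7,"dz": 10,"twist": 2.29},
    {"dx": 1.8,"dy": 12.7,"dz": 10,"twist": 2.29},
    {"dx": 1.8,"dy": 12.7,"dz": 10,"twist": 2.29},
    {"dx": 1.8,"dy": 12.7,"dz": 10,"twist": 2.29},
    {"dx": 1.8,"dy": 12.7,"dz": 10,"twist": 2.29},
    {"dx": 1.8,"dy": 12.7,"dz": 10,"twist": 2.29},
    {"dx": 1.8,"dy": 12.7,"dz": 10,"twist": 2.29},
  ],
  grip=0.4,
)

```text
clock: 10.15
position: [0.5572, 0.3412, 0.1504]
tool_rot: [1.348, 1.568, 0.558]
force: [-0.5, 0.4, -0.6]
grip_width: 0.0255
```

Run:
```python
from h import *
plan(.556,.344,.10,np.radians(0.5))
```

```text
pos [0.5572 0.3412 0.1504] F [-0.5402  0.4186 -0.57  ] w 0.0255 t 10.15 q7 0.23211838135979307
toolx [ 0.0026  0.0016 -1.    ] jawdir deg 44.72245572180192 shift cm [ 5.0376  0.0996 -0.2867] twist 0.7718274556628488
```

Emit:
arm_command(
  commands=[
    {"dx": 1,"dy": 0.1,"dz": -0.29,"twist": 0.772},
    {"dx": 3,"dy": 0.1,"dz": -0.29,"twist": 0.772},
    {"dx": 5,"dy": 0.1,"dz": -0.29,"twist": 0.772},
    {"dx": 7,"dy": 0.1,"dz": -0.29,"twist": 0.772},
    {"dx": 7,"dy": 0.1,"dz": -0.29,"twist": 0.772},
    {"dx": 7,"dy": 0.1,"dz": -0.29,"twist": 0.772},
    {"dx": 7,"dy": 0.1,"dz": -0.29,"twist": 0.772},
    {"dx": 7,"dy": 0.1,"dz": -0.29,"twist": 0.772},
    {"dx": 7,"dy": 0.1,"dz": -0.29,"twist": 0.772},
  ],
)

```text
clock: 10.9
position: [0.5562, 0.3438, 0.0806]
tool_rot: [2.045, 1.568, 0.486]
force: [-0.2, 0.5, 0.9]
grip_width: 0.0253
```

Run:
```python
from h import *
plan(.556,.344,.022,np.radians(0.5))
for n in("side","top"):
    im=imaging.grab_frame(n); cv2.imwrite(f"pics/{n}9.png",im[:,:,::-1])
S='pics/side9.png';T='pics/top9.png'
pair(0,(S,70,300,110,110),(T,90,180,70,60),4.4,'pics/z9.png')
s,M=st(); p=s['position']
for e in(1,-1): print(proj('side',p-[0,0,.008]+e*.0128*M[:,1]))
```

```text
pos [0.5562 0.3438 0.0806] F [-0.214   0.5079  0.8586] w 0.0253 t 10.9 q7 -0.3677487401383076
toolx [ 0.0029  0.0015 -1.    ] jawdir deg 0.685789535772752 shift cm [ 5.8572 -0.0337 -0.008 ] twist 0.0032426391149862344
(484, 798, 3)
[121.7252 340.2047]
[132.037  348.7714]
```

View pics/z9.png

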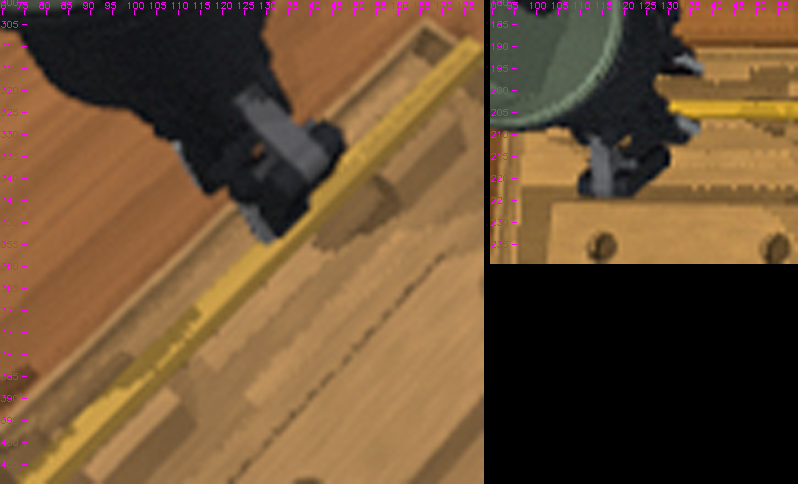

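Emit:
arm_command(
  commands=[
    {"dx": 1.5,"dy": -0.03,"dz": 0,"twist": 0.003},
    {"dx": 3,"dy": -0.03,"dz": 0,"twist": 0.003},
    {"dx": 4,"dy": -0.03,"dz": 0,"twist": 0.003},
    {"dx": 4.5,"dy": -0.03,"dz": 0,"twist": 0.003},
    {"dx": 5,"dy": -0.03,"dz": 0,"twist": 0.003},
    {"dx": 5.5,"dy": -0.03,"dz": 0,"twist": 0.003},
    {"dx": 5.85,"dy": -0.03,"dz": 0,"twist": 0.003},
    {"dx": 5.85,"dy": -0.03,"dz": 0,"twist": 0.003},
    {"dx": 5.85,"dy": -0.03,"dz": 0,"twist": 0.003},
  ],
)

```text
clock: 11.75
position: [0.5561, 0.344, 0.0223]
tool_rot: [2.149, 1.567, 0.586]
force: [-0.7, 0.3, 0.5]
grip_width: 0.0253
```

Run:
```python
from h import *
plan(.556,.344,.022,np.radians(0.5))
for n in("side",):
    im=imaging.grab_frame(n); cv2.imwrite(f"pics/{n}10.png",im[:,:,::-1])
cv2.imwrite('pics/z10.png',zoom('pics/side10.png',60,300,130,110,5,0))
```

```text
pos [0.5561 0.344  0.0223] F [-0.7315  0.2699  0.5162] w 0.0253 t 11.75 q7 -0.3504618488252782
toolx [ 0.0029  0.0019 -1.    ] jawdir deg 0.4686788160911587 shift cm [ 0.0255 -0.013   0.0043] twist -0.0005466577848318721
```

View pics/z10.png

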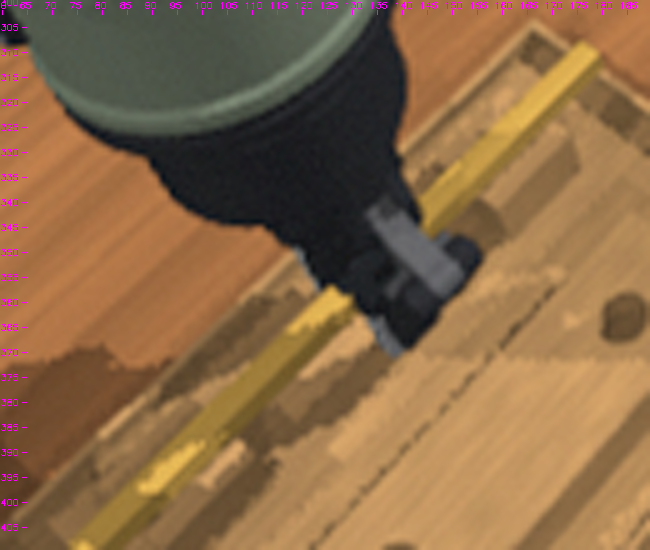

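Emit:
arm_command(
  commands=[
    {"dx": 0,"dy": 0,"dz": 0,"twist": 0},
    {"dx": 0,"dy": 0,"dz": 0,"twist": 0},
    {"dx": 0,"dy": 0,"dz": 0,"twist": 0},
    {"dx": 0,"dy": 0,"dz": 0,"twist": 0},
    {"dx": 0,"dy": 0,"dz": 0,"twist": 0},
    {"dx": 0,"dy": 0,"dz": 0,"twist": 0},
  ],
  grip=1,
  squeeze=60,
)

```text
clock: 12.3
position: [0.5565, 0.3443, 0.023]
tool_rot: [2.174, 1.566, 0.612]
force: [-1.3, 0.2, 6.3]
grip_width: 0.0086
```

Run:
```python
from h import *
plan(.5535,-.212,.15,np.radians(-1.85))
```

```text
pos [0.5565 0.3443 0.023 ] F [-1.2901  0.1516  6.3098] w 0.0086 t 12.3 q7 -0.3505340311171778
toolx [ 0.0037  0.0026 -1.    ] jawdir deg 0.4702869142916017 shift cm [-12.8432  -0.7058  55.5941] twist 0.040496646245328005
```

```bash
python3 - <<'E'
from h import *
im=cv2.imread('pics/top8.png'); h=cv2.cvtColor(im,cv2.COLOR_BGR2HSV)
m=((h[...,0]>8)&(h[...,0]<35)&(h[...,1]>120)).astype(np.uint8)
for (u0,v0,u1,v1) in((312,190,335,215),(384,195,410,218)):
    s=m[v0:v1,u0:u1]; ys,xs=np.nonzero(s); print(xs.min()+u0,xs.max()+u0,ys.min()+v0,ys.max()+v0,xs.mean()+u0,ys.mean()+v0,len(xs))
a=onz('top',329.5,198.3,.108);b=onz('top',405.3,201.5,.108);print('cheek',b-a)
a=onz('top',316.5,205,.054);b=onz('top',388.7,208,.054);print('collar',b-a)
# fitted head relative to loose head via side
a=onz('side',280.5,181,.108);
im=cv2.imread('pics/side8.png'); h=cv2.cvtColor(im,cv2.COLOR_BGR2HSV)
m=((h[...,0]>8)&(h[...,0]<35)&(h[...,1]>90)).astype(np.uint8)
for (u0,v0,u1,v1) in((274,172,298,206),(316,138,340,170)):
    s=m[v0:v1,u0:u1]; ys,xs=np.nonzero(s); print(xs.min()+u0,xs.max()+u0,ys.min()+v0,ys.max()+v0,xs.mean()+u0,ys.mean()+v0,len(xs))
print(proj('side',(.558,-.124,.108)),proj('side',(.5522,-.304,.108)),proj('top',(.558,-.124,.108)),proj('top',(.5522,-.304,.108)))
E
cat > t.py <<'E'
from h import *
E
```

```text
317 329 198 212 323.70198675496687 204.98675496688742 151
389 405 201 215 397.1530054644809 207.78142076502732 183
cheek [-0.0044 -0.1794  0.    ]
collar [-0.0043 -0.1805  0.    ]
280 293 178 203 286.2716049382716 191.7037037037037 243
320 333 143 166 326.67914438502675 155.90374331550802 187
[286.871  180.9271] [328.4831 145.4222] [324.9257 202.2898] [401.1439 206.0716]
```

Emit:
arm_command(
  commands=[
    {"dx": -1,"dy": 0,"dz": 0,"twist": 0},
    {"dx": -3,"dy": 0,"dz": 0,"twist": 0},
    {"dx": -6,"dy": 0,"dz": 0,"twist": 0},
    {"dx": -9,"dy": 0,"dz": 2,"twist": 0},
    {"dx": -12,"dy": 0,"dz": 5,"twist": 0},
    {"dx": -13,"dy": -0.3,"dz": 25,"twist": 0.03},
    {"dx": -13,"dy": -0.3,"dz": 25,"twist": 0.03},
    {"dx": -13,"dy": -0.3,"dz": 25,"twist": 0.03},
    {"dx": -13,"dy": -0.3,"dz": 25,"twist": 0.03},
    {"dx": -13,"dy": -0.3,"dz": 25,"twist": 0.03},
  ],
)

```text
clock: 13.13
position: [0.5547, 0.0908, 0.1535]
tool_rot: [2.088, 1.566, 0.494]
force: [0.5, -0.9, 0.1]
grip_width: 0.0091
```

Run:
```python
from h import *
plan(.5555,-.214,.15,np.radians(-1.5))
```

```text
pos [0.5547 0.0908 0.1535] F [ 0.515  -0.8508  0.1132] w 0.0091 t 13.13 q7 -0.03735955753015149
toolx [ 0.0046  0.0025 -1.    ] jawdir deg -1.3299636791212122 shift cm [ 0.2754  0.7837 30.4746] twist 0.0029676936473124194
```

Emit:
arm_command(
  commands=[
    {"dx": 0.2,"dy": 0.78,"dz": 30.5,"twist": 0.003},
    {"dx": 0.2,"dy": 0.78,"dz": 30.5,"twist": 0.003},
    {"dx": 0.2,"dy": 0.78,"dz": 30.5,"twist": 0.003},
    {"dx": 0.2,"dy": 0.78,"dz": 30.5,"twist": 0.003},
    {"dx": 0.2,"dy": 0.78,"dz": 30.5,"twist": 0.003},
    {"dx": 0.2,"dy": 0.78,"dz": 30.5,"twist": 0.003},
    {"dx": 0.2,"dy": 0.78,"dz": 30.5,"twist": 0.003},
    {"dx": 0.2,"dy": 0.78,"dz": 30.5,"twist": 0.003},
    {"dx": 0.2,"dy": 0.78,"dz": 30.5,"twist": 0.003},
    {"dx": 0.2,"dy": 0.78,"dz": 30.5,"twist": 0.003},
    {"dx": 0.2,"dy": 0.78,"dz": 30.5,"twist": 0.003},
  ],
)

```text
clock: 14.05
position: [0.5555, -0.2134, 0.1511]
tool_rot: [2.166, 1.565, 0.57]
force: [-0.7, 0.7, 0.4]
grip_width: 0.0086
```

Run:
```python
from h import *
plan(.5555,-.214,.122,np.radians(-1.5))
```

```text
pos [ 0.5555 -0.2134  0.1511] F [-0.7145  0.6674  0.3525] w 0.0086 t 14.05 q7 0.4880550944563469
toolx [ 0.0048  0.0031 -1.    ] jawdir deg -1.4750153851486303 shift cm [ 2.9073 -0.0162  0.0679] twist 0.00043606379149907504
```

Emit:
arm_command(
  commands=[
    {"dx": 1,"dy": -0.01,"dz": 0.06,"twist": 0},
    {"dx": 2,"dy": -0.01,"dz": 0.06,"twist": 0},
    {"dx": 2.9,"dy": -0.01,"dz": 0.06,"twist": 0},
    {"dx": 2.9,"dy": -0.01,"dz": 0.06,"twist": 0},
    {"dx": 2.9,"dy": -0.01,"dz": 0.06,"twist": 0},
  ],
)

```text
clock: 14.47
position: [0.5552, -0.2135, 0.1212]
tool_rot: [2.396, 1.566, 0.8]
force: [-0.1, 0.2, -0.2]
grip_width: 0.0088
```

Run:
```python
from h import *
plan(.5555,-.214,.0935,np.radians(-1.5))
for n in("side","top"):
    im=imaging.grab_frame(n); cv2.imwrite(f"pics/{n}11.png",im[:,:,::-1])
S='pics/side11.png';T='pics/top11.png'
cv2.imwrite('pics/z11.png',zoom(S,260,120,100,80,8,0))
cv2.imwrite('pics/z11t.png',zoom(T,300,170,130,60,6,0))
s,M=st();p=s['position']+[0,0,.0091]; b=M[:,2]
for e in(.11,-.11): print(proj('side',p+e*b),proj('top',p+e*b))
```

```text
pos [ 0.5552 -0.2135  0.1212] F [-0.0612  0.1784 -0.1935] w 0.0088 t 14.47 q7 0.5033223604767066
toolx [ 0.0033  0.0034 -1.    ] jawdir deg -1.449243820110162 shift cm [2.7721 0.0225 0.0567] twist 0.0008858624548122584
[333.1722 134.2174] [412.8088 204.2818]
[281.9839 177.3302] [317.3901 200.1205]
```

View pics/z11.png

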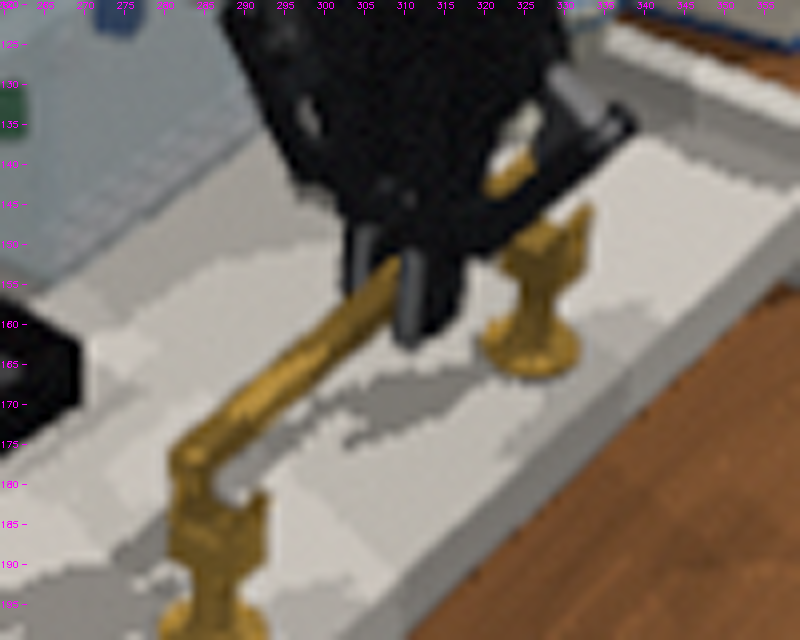

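View pics/z11t.png

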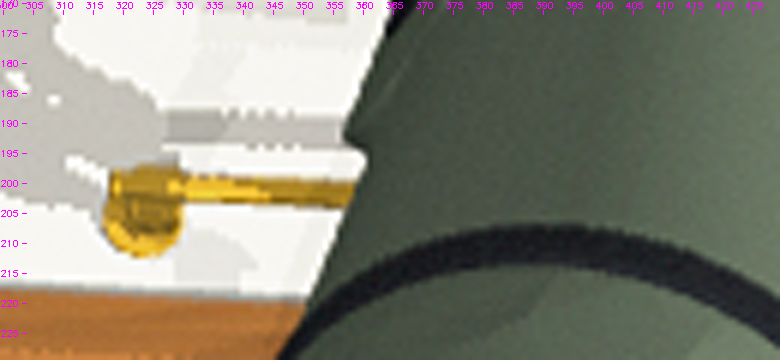

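Emit:
arm_command(
  commands=[
    {"dx": 0.5,"dy": 0.03,"dz": 0.05,"twist": 0.001},
    {"dx": 0.9,"dy": 0.03,"dz": 0.05,"twist": 0.001},
    {"dx": 1.2,"dy": 0.03,"dz": 0.05,"twist": 0.001},
    {"dx": 1.5,"dy": 0.03,"dz": 0.05,"twist": 0.001},
    {"dx": 1.7,"dy": 0.03,"dz": 0.05,"twist": 0.001},
    {"dx": 1.85,"dy": 0.03,"dz": 0.05,"twist": 0.001},
  ],
)

```text
clock: 15.07
position: [0.5559, -0.2143, 0.1033]
tool_rot: [2.186, 1.565, 0.589]
force: [-0.1, -0.5, -0.1]
grip_width: 0.0088
```

Run:
```python
from h import *
plan(.5555,-.214,.0930,np.radians(-1.5)); print(st()[0]['moment'])
for n in("side","top"):
    im=imaging.grab_frame(n); cv2.imwrite(f"pics/{n}12.png",im[:,:,::-1])
S='pics/side12.png';T='pics/top12.png'
cv2.imwrite('pics/z12.png',zoom(S,265,130,80,75,10,0))
```

```text
pos [ 0.5559 -0.2143  0.1033] F [-0.0543 -0.4992 -0.1059] w 0.0088 t 15.07 q7 0.5120044426966005
toolx [ 0.0045  0.003  -1.    ] jawdir deg -1.520544058275211 shift cm [ 1.0306 -0.0487 -0.0282] twist -0.00035856145862411815
[ 0.0218 -0.0238 -0.0244]
```

View pics/z12.png

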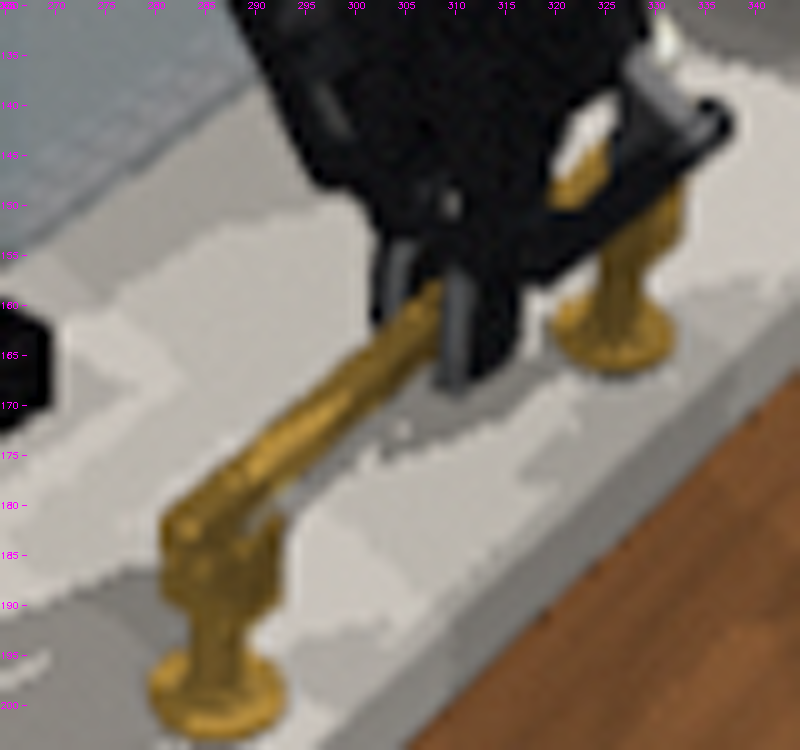

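Emit:
arm_command(
  commands=[
    {"dx": 0.15,"dy": -0.03,"dz": 0,"twist": 0},
    {"dx": 0.3,"dy": -0.03,"dz": 0,"twist": 0},
    {"dx": 0.45,"dy": -0.03,"dz": 0,"twist": 0},
    {"dx": 0.6,"dy": -0.03,"dz": 0,"twist": 0},
    {"dx": 0.6,"dy": -0.03,"dz": 0,"twist": 0},
  ],
)

```text
clock: 15.58
position: [0.5556, -0.2143, 0.0971]
tool_rot: [2.244, 1.566, 0.646]
force: [0.4, 0.3, -0.9]
grip_width: 0.0088
```

Run:
```python
from h import *
plan(.5555,-.214,.0930,np.radians(-1.5)); print(st()[0]['moment'])
for n in("side","top"):
    im=imaging.grab_frame(n); cv2.imwrite(f"pics/{n}13.png",im[:,:,::-1])
S='pics/side13.png';T='pics/top13.png'
cv2.imwrite('pics/z13.png',zoom(S,265,130,80,75,10,0))
cv2.imwrite('pics/z13t.png',zoom(T,305,180,65,45,12,0))
```

```text
pos [ 0.5556 -0.2143  0.0971] F [ 0.414   0.2761 -0.9436] w 0.0088 t 15.58 q7 0.5150440416567413
toolx [ 0.0041  0.0031 -1.    ] jawdir deg -1.5225352974869393 shift cm [ 0.4073 -0.0082 -0.0237] twist -0.00039331513906359916
[-0.0445  0.0611  0.0223]
```

View pics/z13.png

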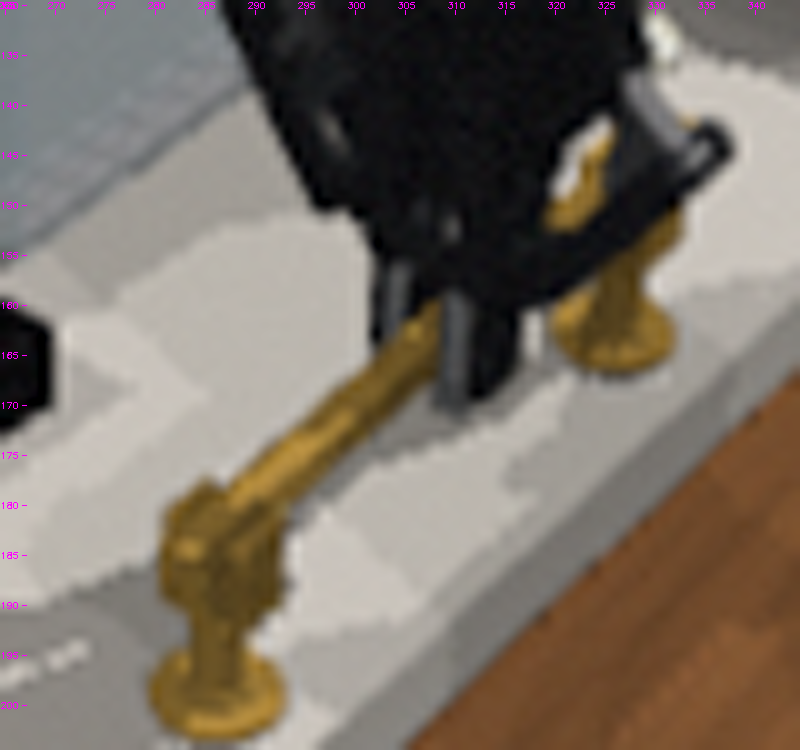

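View pics/z13t.png

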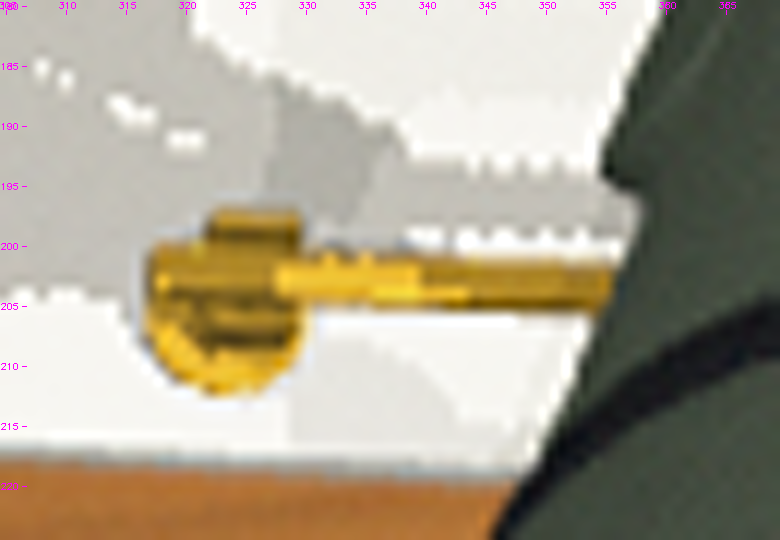

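Emit:
arm_command(
  commands=[
    {"dx": 0.1,"dy": 0,"dz": 0,"twist": 0},
    {"dx": 0.2,"dy": 0,"dz": 0,"twist": 0},
    {"dx": 0.3,"dy": 0,"dz": 0,"twist": 0},
    {"dx": 0.38,"dy": 0,"dz": 0,"twist": 0},
    {"dx": 0.42,"dy": 0,"dz": 0,"twist": 0},
  ],
)

```text
clock: 16.1
position: [0.5556, -0.2143, 0.093]
tool_rot: [2.216, 1.566, 0.619]
force: [-1.4, 1.4, 4.5]
grip_width: 0.0089
```

Run:
```python
from h import *
plan(.5555,-.214,.0930,np.radians(-1.5)); print(st()[0]['moment'])
```

```text
pos [ 0.5556 -0.2143  0.093 ] F [-1.3505  1.3876  4.4617] w 0.0089 t 16.1 q7 0.5170199101255517
toolx [ 0.0043  0.0031 -1.    ] jawdir deg -1.5277934497997954 shift cm [ 0.0029 -0.0137 -0.0317] twist -0.0004850872094941394
[ 0.1507  0.1928 -0.0222]
```

Emit:
arm_command(
  commands=[
    {"dx": 0,"dy": 0,"dz": 0,"twist": 0},
    {"dx": 0,"dy": 0,"dz": 0,"twist": 0},
    {"dx": 0,"dy": 0,"dz": 0,"twist": 0},
    {"dx": 0,"dy": 0,"dz": 0,"twist": 0},
    {"dx": 0,"dy": 0,"dz": 0,"twist": 0},
  ],
  grip=0.4,
)

```text
clock: 16.52
position: [0.5556, -0.2143, 0.0931]
tool_rot: [2.207, 1.565, 0.61]
force: [0.0, -0.9, 0.2]
grip_width: 0.0259
```

Run:
```python
from h import *
plan(.5555,-.214,.0930,np.radians(-1.5)); print(st()[0]['moment'])
```

```text
pos [ 0.5556 -0.2143  0.0931] F [ 0.0076 -0.8823  0.2063] w 0.0259 t 16.52 q7 0.5169862458922334
toolx [ 0.0043  0.003  -1.    ] jawdir deg -1.5273628864984568 shift cm [ 0.0061 -0.0157 -0.03  ] twist -0.00047757246224766625
[-0.0337  0.0003 -0.0493]
```

Released, no force. Lift straight up and retract towards the robot's left for a clear view.

Emit:
arm_command(
  commands=[
    {"dx": -1,"dy": 0,"dz": 0,"twist": 0},
    {"dx": -3,"dy": 0,"dz": 0,"twist": 0},
    {"dx": -6,"dy": 0,"dz": 0,"twist": 0},
    {"dx": -9,"dy": 0,"dz": 0,"twist": 0},
    {"dx": -11,"dy": 0,"dz": 0,"twist": 0},
    {"dx": -11,"dy": 0,"dz": -30,"twist": 0},
    {"dx": -11,"dy": 0,"dz": -30,"twist": 0},
    {"dx": -11,"dy": 0,"dz": -30,"twist": 0},
    {"dx": -11,"dy": 0,"dz": -30,"twist": 0},
    {"dx": -11,"dy": 0,"dz": -30,"twist": 0},
    {"dx": -11,"dy": 0,"dz": -30,"twist": 0},
    {"dx": -11,"dy": 0,"dz": -30,"twist": 0},
  ],
)

```text
clock: 17.52
position: [0.5627, 0.0789, 0.205]
tool_rot: [2.172, 1.565, 0.574]
force: [1.0, -0.3, 0.1]
grip_width: 0.0256
```

Run:
```python
from h import *
plan(.5555,-.214,.0930,np.radians(-1.5))
for n in("side","top"):
    im=imaging.grab_frame(n); cv2.imwrite(f"pics/{n}14.png",im[:,:,::-1])
S='pics/side14.png';T='pics/top14.png'
cv2.imwrite('pics/z14.png',zoom(S,265,130,80,75,10,0))
cv2.imwrite('pics/z14t.png',zoom(T,305,180,110,45,7,0))
```

```text
pos [0.5627 0.0789 0.205 ] F [ 0.9778 -0.2955  0.0921] w 0.0256 t 17.52 q7 -0.06272763189578591
toolx [ 0.0051  0.0033 -1.    ] jawdir deg -1.5369890379214017 shift cm [11.0958  0.0135 29.3339] twist -0.0006455804988734215
```

View pics/z14.png

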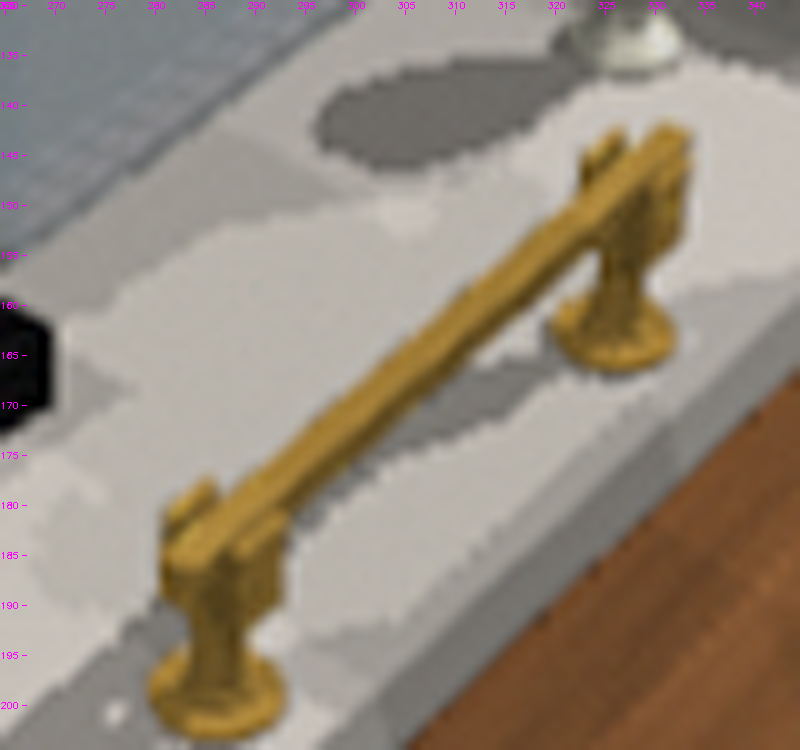

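View pics/z14t.png

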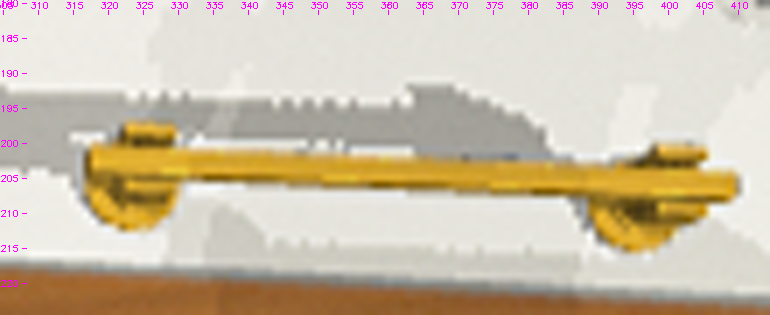

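View pics/top14.png

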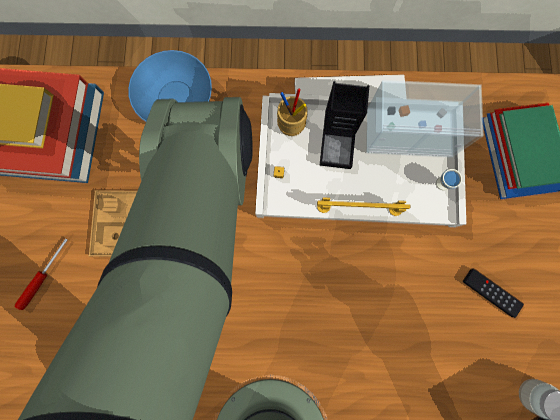

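Run:
```python
from h import *
print('ends z', tri((283.6,185.0),(317.5,202.2)),tri((332.3,142.9),(409.6,206)))
c=np.array([.5556,-.214,.108]); d=np.array([.0267,.9996,0])
for e in(.11,-.11): print(proj('side',c+e*d),proj('top',c+e*d))
# board things unchanged: compare before/after for die, egg cup, tower, pot
a=cv2.imread('pics/top0.png').astype(int);b=cv2.imread('pics/top14.png').astype(int)
for n,(u0,v0,u1,v1) in dict(die=(270,162,290,182),cup=(440,165,465,192),tower=(318,80,372,170),pot=(275,90,310,138)).items(): print(n,np.abs(a-b)[v0:v1,u0:u1].mean())
```

```text
ends z (array([ 0.5567, -0.1069,  0.1084]), [np.float64(0.001193756730391737), np.float64(0.0011937567303917057)]) (array([ 0.5532, -0.3257,  0.1035]), [np.float64(0.00039178230349076553), np.float64(0.0003917823034905894)])
[281.6966 185.3931] [316.4847 201.9151]
[332.1976 141.7876] [409.5847 206.0295]
die 11.2125
cup 10.891358024691359
tower 9.896982167352538
pot 9.113095238095237
```

Run:
```python
from h import *
print(order.job_done()); print(sensors.observe()['clock'])
```

```text
the job is handed in; nothing more can be done
None
the job is handed in; nothing more can be done
```

The guard rail is back: the loose post is seated in its hole, the bar lies in the slots of both posts, and I handed the job in at about 17.6 s of the 72 s limit.

**Post:** I took the middle-sized post from the tray and found the hole on the first light touch, at about 5 N. I pressed it in against a steady 8 N or so. The collar met the board at the expected height with a peak reading of about 28 N, well under the 70 N that would dent the gloss. Its slot is turned to the shelf's measured angle of about -1.85°.

**Bar:** I lowered it into both slots with no side contact. It touched down at the expected height with about 4.5 N, and I let go and backed off clear.

**Last checks**
- Both camera views show the bar in both slots, with a similar overhang at each end and the collar flat on the board.
- The bar's top came out at 108 mm above the work surface at the new post and 103.5 mm at the fitted post, where 108 is right. The second reading is from the far end of the side view, so I put it down to measuring error.
- Before and after pictures of the die, egg cup, dice tower and pot differ by about the same small amount everywhere. I took that as a change in the light. The arm touched none of them.
- The two cameras disagreed by 1 to 4 mm on some points. I settled those by comparing the side view with the measured position of the arm.

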